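# Tip slide cases flat onto the drying plate and start the blower

## Robot

A 6-joint arm with a two-finger parallel gripper is mounted at the origin on the work surface. World frame = base frame: x ahead of the robot, y to its left, z up, the work surface at z = 0. Lengths are in mm, angles in degrees, forces in N, time in s.
With the tool pointing down it reaches from about 350 to 775 mm from the base axis. Payload 5.5 kg.
Tool frame: the origin (TCP) lies midway between the tips of the shut fingers; the grasp point (between the pads) lies robot.tcp_to_grasp behind it (robot.tcp_to_grasp is the distance from the TCP to the grasp point, in mm); z points along the fingers, y is the direction in which the jaws open and shut (so a half turn about z gives the same grasp; the last joint's range is limited). The gripper opens to 85 mm and grips with 20 to 120 N. Pads are 22 mm wide; open, the fingers measure 114 mm over their backs; the gripper's body (76 mm by 85 mm) begins 54 mm behind the grasp point. The pads swing forward as they close: fully open they stand 13 mm farther back than shut.
Start: joints at [68.262, 17.945, 2.641, 74.691, 0, 82.002], TCP at [136.59, 558.583, 231.323] pointing down, gripper open.
Joint ranges: [-158.12, 158.12], [-49.38, 96.58], [-58.88, 72.47], [-126.05, 133.96], [-84.25, 85.87], [-180, 180]. Speed limits (degrees/s): [147.25, 147.25, 180, 180, 180, 180].

## Interface

Orientations are given as a 3x3 rotation matrix whose columns are the frame's x, y, z axes.
In Python, from station import sensors, optics, ticket, finder, robot gives the robot as it stands.
- The arm moves only by the shell command python3 -m pendant 'ROWS'. ROWS is JSON, a list of rows, each a list of 3 entries, a list of its own where there are three numbers: the shift along the tool's x, y, z in units of 50 mm (1.0 is 50 mm), then the turn, a rotation vector about the tool's x, y, z in degrees, then the opening, from 0 (shut) to 1 (fully open). In form: [[[tx, ty, tz], [wx, wy, wz], claw], ...]. A call has 1 to 5 rows; each row shifts and turns the commanded pose from where the row before left it, along the tool's axes as they then stand; what a row does not reach is not made up. A row lasts 1/10 s, in which the tool goes at most 50 mm and 8.59 degrees, less where a joint would pass 70% of its speed; a pose out of reach is approached as far as the arm can. A call is refused whole if a number of a shift passes 1 or a number of a turn 8.59, either way. A call with a gripper value outside its range is refused whole. The fingers move at their own pace and stop on an object; the grip force is fixed at half the most. Time passes only in rows, so rows that do not move let the fingers close. It gives the time, the measured TCP pose, the force and the opening at its end, in the units of the state.
- sensors.get_state(): the state, without advancing time (a new reading comes with each control period).
- optics.snapshot(name): name is "side" or "top" or "wrist"; returns a dict with "frame" (400x640x3 uint8, blue, green, red), "K" (3x3 intrinsics, pixels), "origin" and "orientation" of the camera in the world. Camera axes: x right, y down, z forward; pixel columns grow to the right and rows downward; lengths in mm; the calibration is good to about 2 mm. A picture is of the moment at which its call begins. There is no depth.
- ticket.sign_off(): hands the job in, once; it reports no verdict.
Trained networks look in a picture, given as the dict that the camera call returned (one of the last four; its "shot" number tells which), for a name from the list of things; names that differ only in an ending like _2 or _b are one class to them, and where a whole thing is asked for, a point or a joint stands for the part that bears it (a point fixed in the world has none). Each returns a list of dicts, best first, with "confidence" (0 to 1); they miss things now and then, are a little off and sometimes report something else, mostly with a low value. They report only what shows in the picture. A call takes as long as a camera call.
- finder.look_for(picture, name): "centre" ([x, y, z] in mm, in world coordinates, good to about 4 mm: the middle of the surface that is visible of it).
- finder.landmark_of(picture, name): "centre" ([x, y, z] in mm, in world coordinates, good to about 4 mm: a listed point, or the origin of a listed thing).
The state is a dict: "clock": time; "joint_positions": joint angles; "dq": joint speeds; "effort": joint torques, N m; "eef_pos": TCP position; "orientation": TCP orientation; "force": force on the tool from outside, world axes, zero at the start; "ft_torque": the same for the moment, N m; "width": opening from 0.0 (shut) to 1.0 (fully open).
Only numpy, scipy, OpenCV 4.12 (cv2) and the standard library are available. Lean on these libraries where they do the work, as an engineer would, in place of code of your own. Each camera call takes 0.05 s, during which the arm holds its last target. There are 200 camera calls.

## Task

Turn the drying station's dial fully anticlockwise to off; then stand each slide case with its foot against the front edge of the station's low plate, tip it over that edge onto its broad face by pushing high, and slide it on until the whole case lies flat on the plate. Keep a case upright whenever it is lifted off the table. When all the cases lie on the plate, turn the dial fully clockwise to start the blower, and do not shift the jar, bottle, dish, pen or mug.

Things in the scene. Friction and masses are not known exactly. Their poses are not given: they have to be found in the camera images.
- station: Fixed slide drying station. Origin: centre of the plate's underside, on the table. Bare aluminium plate 150 mm deep (x -75 to 75), 380 long (y -190 to 190), top 12 mm above the table; -x is its front, towards the robot. Back rail from x = 75, 32 mm above the table, 12 thick. White control box at the +y end: x -75 to 87, y 192 to 312, 45 mm high, with the dial.
- plate_front (a point): Middle of the top of the plate's front edge: x = -75 mm, y = 0, z = 12 mm in the station's frame. This square edge, 12 mm high and 380 mm long, is the low stop to stand the cases against and tip them over. A case whose foot slips back may stay leaning on the edge: push the foot forward and it drops flat.
- dial (a joint): Angle of the blower dial about the vertical, rad: 0 = fully anticlockwise seen from above (off, end stop), 2.0 = fully clockwise (full, end stop). Light friction (0.06 N m), stays where it is left.
- dial_grip (a point): Point on the dial's vertical axis at grip height, 82 mm above the table. The grip is a black upright bar 57 mm long, 14 thick, from 23 mm below to 7 mm above this point, on a disc of 60 mm diameter whose top is 23 mm below. At 0 rad the bar lies along the station's x, white mark to -x; it turns clockwise as the joint grows.
- case_a: Grey closed slide case, 120 mm tall (z), 76 mm wide (y), 60 mm thick (x), about 0.34 kg, steel-weighted in its foot (lowest 30 mm; centre of mass 38 mm up), starting upright on its end on the table. Origin: centre of its foot end face; z runs from foot to head. The two broad faces (76 x 120) have x as normal. All cases are alike; 2 or 3 of the four are present, the others are None.
- case_a_head (a point): Centre of the head end face of that case, 120 mm from its origin along its z.
- case_b: Grey closed slide case, 120 mm tall (z), 76 mm wide (y), 60 mm thick (x), about 0.34 kg, steel-weighted in its foot (lowest 30 mm; centre of mass 38 mm up), starting upright on its end on the table. Origin: centre of its foot end face; z runs from foot to head. The two broad faces (76 x 120) have x as normal. All cases are alike; 2 or 3 of the four are present, the others are None.
- case_b_head (a point): Centre of the head end face of that case, 120 mm from its origin along its z.
- case_c: Grey closed slide case, 120 mm tall (z), 76 mm wide (y), 60 mm thick (x), about 0.34 kg, steel-weighted in its foot (lowest 30 mm; centre of mass 38 mm up), starting upright on its end on the table. Origin: centre of its foot end face; z runs from foot to head. The two broad faces (76 x 120) have x as normal. All cases are alike; 2 or 3 of the four are present, the others are None.
- case_c_head (a point): Centre of the head end face of that case, 120 mm from its origin along its z.
- case_d: Grey closed slide case, 120 mm tall (z), 76 mm wide (y), 60 mm thick (x), about 0.34 kg, steel-weighted in its foot (lowest 30 mm; centre of mass 38 mm up), starting upright on its end on the table. Origin: centre of its foot end face; z runs from foot to head. The two broad faces (76 x 120) have x as normal. All cases are alike; 2 or 3 of the four are present, the others are None.
- case_d_head (a point): Centre of the head end face of that case, 120 mm from its origin along its z.
- amber_jar: Amber glass jar, 64 mm diameter, 85 mm tall, a bystander: leave it where it is. Origin: centre of its underside.
- wash_bottle: Clear wash bottle, 64 mm diameter, 135 mm tall, a bystander: leave it where it is. Origin: centre of its underside.
- petri_dish: Clear closed dish, 90 mm diameter, 18 mm tall, a bystander: leave it where it is. Origin: centre of its underside.
- marker_pen: Black marker pen lying on the table, 130 mm long, 16 mm thick, a bystander: leave it where it is. Origin: centre of its underside.
- mug: White mug, 80 mm diameter, 90 mm tall, with a handle, a bystander: leave it where it is. Origin: centre of its underside.

How it is judged (in metres and radians):
On the way, in this order (a step that is already met when the one before it is completed fails the run):
1. the dial is turned fully anticlockwise (off) (value of joint dial below 0.07 rad), for 0.2 s.
2. with the dial still off, every case lies flat on a broad face, wholly on the plate (value of joint dial below 0.25 rad and angle between case_a's own z axis and vertical between 1.47 and 1.67 rad and x of case_a in the frame of station between -0.081 and 0.081 m and y of case_a in the frame of station between -0.158 and 0.158 m and z of case_a in the frame of station between 0.036 and 0.047 m and x of case_a_head in the frame of station between -0.081 and 0.081 m and y of case_a_head in the frame of station between -0.158 and 0.158 m and z of case_a_head in the frame of station between 0.036 and 0.047 m and linear speed of each of case_a, case_b, case_c, case_d below 0.02 m/s and angle between case_b's own z axis and vertical between 1.47 and 1.67 rad and x of case_b in the frame of station between -0.081 and 0.081 m and y of case_b in the frame of station between -0.158 and 0.158 m and z of case_b in the frame of station between 0.036 and 0.047 m and x of case_b_head in the frame of station between -0.081 and 0.081 m and y of case_b_head in the frame of station between -0.158 and 0.158 m and z of case_b_head in the frame of station between 0.036 and 0.047 m and angle between case_c's own z axis and vertical between 1.47 and 1.67 rad and x of case_c in the frame of station between -0.081 and 0.081 m and y of case_c in the frame of station between -0.158 and 0.158 m and z of case_c in the frame of station between 0.036 and 0.047 m and x of case_c_head in the frame of station between -0.081 and 0.081 m and y of case_c_head in the frame of station between -0.158 and 0.158 m and z of case_c_head in the frame of station between 0.036 and 0.047 m and angle between case_d's own z axis and vertical between 1.47 and 1.67 rad and x of case_d in the frame of station between -0.081 and 0.081 m and y of case_d in the frame of station between -0.158 and 0.158 m and z of case_d in the frame of station between 0.036 and 0.047 m and x of case_d_head in the frame of station between -0.081 and 0.081 m and y of case_d_head in the frame of station between -0.158 and 0.158 m and z of case_d_head in the frame of station between 0.036 and 0.047 m), for 0.2 s.
3. the dial is turned fully clockwise (full) (value of joint dial above 1.93 rad), for 0.2 s.
At the end, for the whole second after the job is handed in: Every case present rests on a broad face (within 0.1 rad of level), both end centres between the plate's front edge and back rail (6 mm over allowed) and within 158 mm of its middle lengthwise; the dial is within 0.07 rad of its clockwise stop (angle between case_a's own z axis and vertical between 1.47 and 1.67 rad and x of case_a in the frame of station between -0.081 and 0.081 m and y of case_a in the frame of station between -0.158 and 0.158 m and z of case_a in the frame of station between 0.036 and 0.047 m and x of case_a_head in the frame of station between -0.081 and 0.081 m and y of case_a_head in the frame of station between -0.158 and 0.158 m and z of case_a_head in the frame of station between 0.036 and 0.047 m and linear speed of each of case_a, case_b, case_c, case_d below 0.02 m/s and angle between case_b's own z axis and vertical between 1.47 and 1.67 rad and x of case_b in the frame of station between -0.081 and 0.081 m and y of case_b in the frame of station between -0.158 and 0.158 m and z of case_b in the frame of station between 0.036 and 0.047 m and x of case_b_head in the frame of station between -0.081 and 0.081 m and y of case_b_head in the frame of station between -0.158 and 0.158 m and z of case_b_head in the frame of station between 0.036 and 0.047 m and angle between case_c's own z axis and vertical between 1.47 and 1.67 rad and x of case_c in the frame of station between -0.081 and 0.081 m and y of case_c in the frame of station between -0.158 and 0.158 m and z of case_c in the frame of station between 0.036 and 0.047 m and x of case_c_head in the frame of station between -0.081 and 0.081 m and y of case_c_head in the frame of station between -0.158 and 0.158 m and z of case_c_head in the frame of station between 0.036 and 0.047 m and angle between case_d's own z axis and vertical between 1.47 and 1.67 rad and x of case_d in the frame of station between -0.081 and 0.081 m and y of case_d in the frame of station between -0.158 and 0.158 m and z of case_d in the frame of station between 0.036 and 0.047 m and x of case_d_head in the frame of station between -0.081 and 0.081 m and y of case_d_head in the frame of station between -0.158 and 0.158 m and z of case_d_head in the frame of station between 0.036 and 0.047 m and value of joint dial above 1.93 rad); the robot touches nothing.
It fails at once if a case is lifted off the table (foot centre above 70 mm) while tilted over 0.5 rad: carry it upright and tip it over the plate's edge ((height (world z) of case_a above 0.07 m and angle between case_a's own z axis and vertical above 0.5 rad) or (height (world z) of case_b above 0.07 m and angle between case_b's own z axis and vertical above 0.5 rad) or (height (world z) of case_c above 0.07 m and angle between case_c's own z axis and vertical above 0.5 rad) or (height (world z) of case_d above 0.07 m and angle between case_d's own z axis and vertical above 0.5 rad)).
It fails at once if the jar, bottle, dish, pen or mug is shifted more than 40 mm (distance of any of amber_jar, wash_bottle, petri_dish, marker_pen, mug from where it was at the start of the episode above 0.04 m).
Of case_a, case_b, case_c, case_d only 2 to 3 are there at a start; the rules pass over those that are not, and their reading is None.
At some moment in a run one of case_a, case_b, case_c, case_d may be knocked a few centimetres aside while the robot is not near it.
Once in a run the grip may slacken for a moment while it holds something.
It also fails if it takes over 210 s, if anything falls off the work surface, if the arm or the gripper's body presses on something with over 40 N, if the wrist force passes 120 N, or if a joint passes its speed limit or range.

## Working session

There is one attempt and no reset: what is moved stays moved. The work goes in short steps, Python scripts to look and compute and a shell command to move; the robot and the scene stay as the last step left them, time stands still between calls to the robot, and variables do not carry over. Pictures are saved under pics/ and viewed, about 12 in all and at most 16, crops included, and the job is handed in when it is done.

```bash
ls; mkdir -p pics
python3 - <<'E'
from station import sensors, optics, ticket, finder, robot
import cv2, numpy as np
s=sensors.get_state(); print({k:np.round(v,3).tolist() for k,v in s.items()}, robot.tcp_to_grasp)
for c in ["top","side"]:
    p=optics.snapshot(c); cv2.imwrite(f"pics/{c}0.png",p["frame"])
    print(c,p["K"],p["origin"],p["orientation"])
    for n in ["station","plate_front","dial","dial_grip","case_a","case_a_head","amber_jar","wash_bottle","petri_dish","marker_pen","mug"]:
        try: print(n,[(np.round(d["centre"]).tolist(),round(d["confidence"],2)) for d in finder.landmark_of(p,n)][:5])
        except Exception as e: print(n,e)
E
```

```text
pics
{'clock': 0.0, 'joint_positions': [68.263, 17.992, 2.576, 74.691, -0.001, 82.004], 'dq': [0.011, 0.0, 0.044, -0.038, -0.016, 0.009], 'effort': [-0.0, -48.062, 29.854, 0.019, 0.0, 0.0], 'eef_pos': [136.381, 558.058, 230.397], 'orientation': [[-0.971, 0.238, -0.001], [0.238, 0.971, -0.002], [0.0, -0.002, -1.0]], 'force': [1.197, -0.713, -0.605], 'ft_torque': [0.022, -0.074, 0.016], 'width': 1.0} 18.700000000000003
top [[437.21400317   0.         315.72301506]
 [  0.         437.21400317 200.95132978]
 [  0.           0.           1.        ]] [ 271.96018177  105.27425408 1271.84364124] [[ 0.07096091 -0.97370734  0.21646841]
 [-0.99747704 -0.06971038  0.01341708]
 [ 0.00202578 -0.21687436 -0.97619742]]
station [([617.0, -10.0, 6.0], 0.56)]
plate_front [([494.0, 566.0, -4.0], 0.7), ([540.0, -16.0, 9.0], 0.58)]
dial it knows: amber_jar, case, case_a_head, case_b_head, case_c_head, case_d_head, dial_grip, marker_pen, mug, petri_dish, plate_front, station, wash_bottle
dial_grip [([588.0, 239.0, 81.0], 0.82)]
case_a [([419.0, 331.0, 1.0], 0.84), ([592.0, -358.0, 2.0], 0.57)]
case_a_head
[... 569 characters left out ...]
7714 -0.65552569]]
station [([620.0, -9.0, -4.0], 0.55)]
plate_front [([544.0, -10.0, 7.0], 0.89)]
dial it knows: amber_jar, case, case_a_head, case_b_head, case_c_head, case_d_head, dial_grip, marker_pen, mug, petri_dish, plate_front, station, wash_bottle
dial_grip [([594.0, 242.0, 80.0], 0.58)]
case_a [([593.0, -354.0, -3.0], 0.83), ([420.0, 328.0, 0.0], 0.63), ([409.0, 177.0, 1.0], 0.15)]
case_a_head [([420.0, 327.0, 119.0], 0.59)]
amber_jar [([647.0, 400.0, -1.0], 0.92), ([623.0, -7.0, -3.0], 0.27)]
wash_bottle [([733.0, -292.0, -2.0], 0.86)]
petri_dish [([411.0, 175.0, 2.0], 0.85)]
marker_pen [([320.0, -286.0, 1.0], 0.64)]
mug [([498.0, 566.0, 0.0], 0.96), ([733.0, -294.0, -4.0], 0.41)]
```

View pics/top0.png

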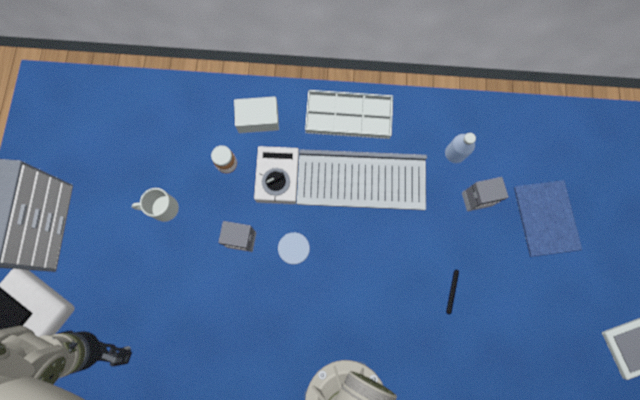

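View pics/side0.png

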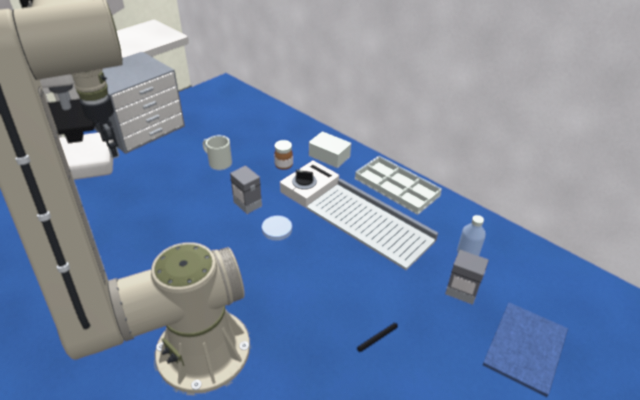

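The first image (top) shows two cases, at about (237,235) and (488,192) px, with the station at (255–427,148–210) and the dial at (276,180). The side image agrees, and no third case shows. Next I'll rectify the views to get the yaws and the dial angle.

```bash
cat > h.py <<'E'
from station import sensors, optics, ticket, finder, robot
import cv2, numpy as np
def rect(p,c,z,half,n):
    "ortho view at height z: image up = +x world, left = +y"
    K=np.array(p["K"]);R=np.array(p["orientation"]);o=np.array(p["origin"])
    W=np.array([[c[0]+half,c[1]+half,z],[c[0]+half,c[1]-half,z],[c[0]-half,c[1]-half,z],[c[0]-half,c[1]+half,z]])
    q=(K@(R.T@(W-o).T)).T; q=(q[:,:2]/q[:,2:]).astype(np.float32)
    H=cv2.getPerspectiveTransform(q,np.float32([[0,0],[n,0],[n,n],[0,n]]))
    im=cv2.warpPerspective(p["frame"],H,(n,n),flags=cv2.INTER_CUBIC)
    for i in range(0,n,n//6): im[:4,i]=im[:4,i]*0; im[i,:4]=0
    cv2.putText(im,f"{c[0]:.0f},{c[1]:.0f} h{half}",(8,n-6),0,.4,(0,255,255),1)
    return im
def st():
    s=sensors.get_state();print(round(s["clock"],2),"pos",np.round(s["eef_pos"],1).tolist(),"R",np.round(s["orientation"],3).tolist(),"F",np.round(s["force"],1).tolist(),"w",round(s["width"],3),"q",np.round(s["joint_positions"],1).tolist())
def find(p,n,k=4): 
    r=[(np.round(d["centre"]).tolist(),round(d["confidence"],2)) for d in finder.landmark_of(p,n)][:k]; print(p["shot"],n,r)
E
python3 - <<'E'
from h import *
t=optics.snapshot("top"); s=optics.snapshot("side")
n=260
a=np.hstack([rect(t,(590,240),89,60,n),rect(t,(420,329),120,70,n),rect(t,(592,-356),120,70,n)])
b=np.hstack([rect(t,(617,-10),12,230,n),rect(s,(420,329),120,70,n),rect(s,(592,-356),120,70,n)])
cv2.imwrite("pics/r1.png",np.vstack([a,b]))
for p,c in ((t,(420,329)),(t,(592,-356))):
    im=rect(p,c,120,70,560)[5:,5:540]
    hsv=cv2.cvtColor(im,cv2.COLOR_BGR2HSV); m=(hsv[...,1]<70).astype(np.uint8)
    print(c,cv2.minAreaRect(cv2.findNonZero(m)))
E
```

```text
(420, 329) ((301.70550537109375, 282.51251220703125), (373.16485595703125, 273.0400085449219), 5.33215856552124)
(592, -356) ((188.21817016601562, 317.456298828125), (291.7577819824219, 473.96319580078125), 73.90918731689453)
```

View pics/r1.png

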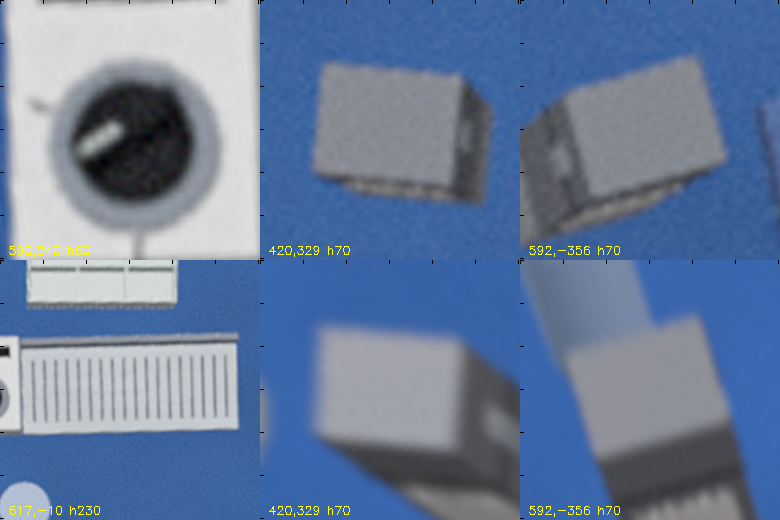

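The rectified view (3 viewed so far) gives:
- **Dial:** bar centre about (594,239), mark pointing roughly 58° clockwise, so about 1.0 rad.
- **Station:** front edge midpoint about (545,-10), yaw +1.3°.
- **Case A:** (423,330), yaw -5°.
- **Case B:** (593,-354), yaw +16°.

The dial comes first.

```bash
cat >> h.py <<'E'
def go(x,y,z,yaw):
    "tool-frame shift (units of 50) after/before turning, and turn about tool z, to TCP x,y,z and jaw-axis yaw (deg)"
    s=sensors.get_state();R=np.array(s["orientation"]);p=np.array(s["eef_pos"])
    d=np.array([x,y,z])-p
    now=np.degrees(np.arctan2(R[1,1],R[0,1])); t=(now-yaw+90)%180-90
    c,sn=np.cos(np.radians(t)),np.sin(np.radians(t)); R2=R@np.array([[c,-sn,0],[sn,c,0],[0,0,1]])
    st(); print("yaw",round(now,1),"shift now",np.round(R.T@d/50,2).tolist(),"after turn",np.round(R2.T@d/50,2).tolist(),"turn",round(t,1),"tilt axis fix",np.round(np.degrees(np.cross(R[:,2],[0,0,-1])@R),2).tolist())
E
P="python3 -m pendant"
$P '[[[-0.74,-0.29,0],[0,0,0],1],[[-0.74,-0.29,0],[0,0,0],1],[[-0.74,-0.29,0],[0,0,0],1],[[-0.74,-0.29,0],[0,0,0],1],[[-0.74,-0.29,0],[0,0,0],1]]'
$P '[[[-0.74,-0.29,0],[0,0,0],1],[[-0.74,-0.29,0],[0,0,0],1],[[-0.74,-0.29,0],[0,0,0],1],[[-0.74,-0.29,0],[0,0,0],1],[[-0.74,-0.29,0],[0,0,0],1]]'
$P '[[[-0.74,-0.29,0],[0,0,0],1],[[-0.74,-0.29,0],[0,0,0],1],[[-0.74,-0.29,0],[0,0,0],1],[[-0.74,-0.29,0],[0,0,0],1]]'
$P '[[[0,0,0],[0,0,8.5],1],[[0,0,0],[0,0,8.5],1],[[0,0,0],[0,0,8.5],1],[[0,0,0],[0,0,8.5],1],[[0,0,0],[0,0,8.5],1]]'
$P '[[[0,0,0],[0,0,1],1],[[0,0,0],[0,0,0],1]]'
python3 - <<'E'
from h import *
go(594,239,67,32)
p=optics.snapshot("wrist"); print(p["origin"])
find(p,"dial_grip");cv2.imwrite("pics/w1.png",p["frame"])
E
```

```text
clock: 1.7
eef_pos: [300.1, 443.3, 231.5]
orientation: [[-0.971, 0.237, 0.0], [0.237, 0.971, 0.0], [-0.0, 0.0, -1.0]]
force: [-0.2, 0.3, 0.5]
width: 0.998
clock: 2.2
eef_pos: [462.8, 328.7, 231.5]
orientation: [[-0.971, 0.238, 0.0], [0.238, 0.971, 0.0], [-0.0, 0.0, -1.0]]
force: [0.6, 0.6, 0.7]
width: 1.0
clock: 2.6
eef_pos: [592.8, 237.3, 231.3]
orientation: [[-0.971, 0.238, 0.0], [0.238, 0.971, 0.0], [-0.0, 0.0, -1.0]]
force: [0.9, 1.5, 0.9]
width: 1.004
clock: 3.1
eef_pos: [591.6, 238.2, 231.2]
orientation: [[-0.55, 0.835, -0.0], [0.835, 0.55, 0.0], [0.0, -0.0, -1.0]]
force: [0.2, -0.3, -0.1]
width: 1.001
clock: 3.3
eef_pos: [591.6, 238.4, 231.2]
orientation: [[-0.543, 0.839, -0.0], [0.839, 0.543, 0.0], [0.0, -0.0, -1.0]]
force: [-1.0, -0.6, 0.8]
width: 1.0
3.3 pos [591.6, 238.4, 231.2] R [[-0.543, 0.839, -0.0], [0.839, 0.543, 0.0], [0.0, -0.0, -1.0]] F [-1.0, -0.6, 0.8] w 1.0 q [14.7, 25.2, 13.2, 78.0, 0.0, 71.8]
yaw 32.9 shift now [-0.02, 0.05, 3.28] after turn [-0.02, 0.05, 3.28] turn 0.9 tilt axis fix [-0.0, -0.01, 0.0]
[549.65196592 301.25255752 374.03252188]
5 dial_grip [([591.0, 242.0, 81.0], 0.62)]
```

View pics/w1.png

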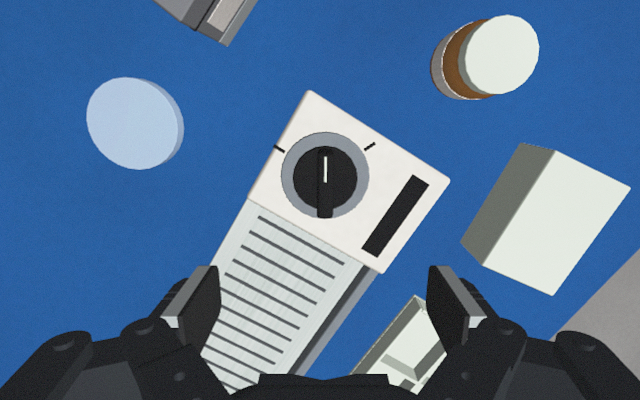

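The wrist view (4 viewed) shows the dial bar upright at (325,182), lined up with the jaws, so I'll grip it and turn it anticlockwise.

```bash
P="python3 -m pendant"
$P '[[[0,0.04,0.8],[0,0,0],1],[[0,0,0.8],[0,0,0],1],[[0,0,0.8],[0,0,0],1],[[0,0,0.6],[0,0,0],1],[[0,0,0.25],[0,0,0],1]]'
$P '[[[0,0,0],[0,0,0],0],[[0,0,0],[0,0,0],0],[[0,0,0],[0,0,0],0],[[0,0,0],[0,0,0],0],[[0,0,0],[0,0,0],0]]'
$P '[[[0,0,0],[0,0,-8],0],[[0,0,0],[0,0,-8],0],[[0,0,0],[0,0,-8],0],[[0,0,0],[0,0,-8],0],[[0,0,0],[0,0,-8],0]]'
$P '[[[0,0,0],[0,0,-8],0],[[0,0,0],[0,0,-8],0],[[0,0,0],[0,0,-3],0],[[0,0,0],[0,0,0],0],[[0,0,0],[0,0,0],0]]'
python3 - <<'E'
from h import *
st();print(sensors.get_state()["ft_torque"])
E
```

```text
clock: 3.9
eef_pos: [590.9, 238.9, 65.2]
orientation: [[-0.542, 0.84, -0.005], [0.84, 0.542, -0.001], [0.002, -0.005, -1.0]]
force: [0.1, 0.2, 0.4]
width: 1.0
clock: 4.4
eef_pos: [593.1, 238.9, 70.3]
orientation: [[-0.541, 0.841, 0.0], [0.841, 0.541, -0.001], [-0.001, -0.0, -1.0]]
force: [-6.4, -6.3, 31.2]
width: 0.151
clock: 4.9
eef_pos: [594.2, 240.5, 70.5]
orientation: [[-0.957, 0.291, 0.003], [0.291, 0.957, 0.002], [-0.002, 0.003, -1.0]]
force: [-0.9, 2.0, 3.7]
width: 0.149
clock: 5.4
eef_pos: [594.3, 241.4, 70.5]
orientation: [[-1.0, -0.031, 0.003], [-0.031, 1.0, 0.004], [-0.003, 0.004, -1.0]]
force: [-1.3, 5.0, 4.1]
width: 0.148
5.4 pos [594.3, 241.4, 70.5] R [[-1.0, -0.031, 0.003], [-0.031, 1.0, 0.004], [-0.003, 0.004, -1.0]] F [-1.3, 5.0, 4.1] w 0.148 q [14.9, 29.9, -2.3, 57.5, 0.2, 13.1]
[ 1.18097302  0.17045581 -0.02063651]
```

```bash
P="python3 -m pendant"
$P '[[[0,0,0],[0,0,-4],0],[[0,0,0],[0,0,0],0],[[0,0,0],[0,0,0],0]]'
python3 - <<'E'
from h import *
st();print(sensors.get_state()["ft_torque"])
E
$P '[[[0,0,0],[0,0,-3],0],[[0,0,0],[0,0,0],0],[[0,0,0],[0,0,0],0]]'
python3 - <<'E'
from h import *
st();print(sensors.get_state()["ft_torque"])
E
```

```text
clock: 5.7
eef_pos: [594.3, 241.3, 70.6]
orientation: [[-0.995, -0.096, 0.003], [-0.096, 0.995, 0.004], [-0.003, 0.004, -1.0]]
force: [-1.6, 5.8, 4.9]
width: 0.147
5.7 pos [594.3, 241.3, 70.6] R [[-0.995, -0.096, 0.003], [-0.096, 0.995, 0.004], [-0.003, 0.004, -1.0]] F [-1.6, 5.8, 4.9] w 0.147 q [14.8, 29.9, -2.3, 57.6, 0.2, 9.3]
[ 1.36150531  0.31967167 -1.80712196]
clock: 6.0
eef_pos: [595.5, 241.3, 70.8]
orientation: [[-0.989, -0.15, 0.005], [-0.15, 0.989, 0.004], [-0.006, 0.003, -1.0]]
force: [1.3, 6.1, 2.8]
width: 0.15
6.0 pos [595.5, 241.3, 70.8] R [[-0.989, -0.15, 0.005], [-0.15, 0.989, 0.004], [-0.006, 0.003, -1.0]] F [1.3, 6.1, 2.8] w 0.15 q [14.8, 29.9, -2.3, 57.5, 0.2, 6.2]
[ 1.21685974 -0.44717927 -1.17915521]
```

```bash
P="python3 -m pendant"
$P '[[[0,0,0],[0,0,0],1],[[0,0,0],[0,0,0],1],[[0,0,0],[0,0,0],1],[[0,0,0],[0,0,0],1]]'
$P '[[[0,0,-0.5],[0,0,0],1],[[0,0,-0.9],[0,0,0],1],[[0,0,-0.9],[0,0,0],1],[[0,0,-0.7],[0,0,0],1]]'
$P '[[[0,0,0],[0,0,8.5],1],[[0,0,0],[0,0,8.5],1],[[0,0,0],[0,0,8.5],1],[[0,0,0],[0,0,8.5],1],[[0,0,0],[0,0,8.5],1]]'
$P '[[[0,0,0],[0,0,8.5],1],[[0,0,0],[0,0,8.5],1],[[0,0,0],[0,0,8.5],1],[[0,0,0],[0,0,8.5],1],[[0,0,0],[0,0,8.5],1]]'
$P '[[[0,0,0],[0,0,8.5],1],[[0,0,0],[0,0,8.5],1],[[0,0,0],[0,0,1.5],1],[[0,0,0],[0,0,0],1]]'
python3 - <<'E'
from h import *
go(423,330,210,-5)
p=optics.snapshot("top");cv2.imwrite("pics/t2.png",rect(p,(590,240),89,60,400))
for n in ("dial_grip","case_a","case_a_head"): find(p,n)
p=optics.snapshot("wrist"); find(p,"dial_grip")
cv2.imwrite("pics/t2.png",np.hstack([cv2.imread("pics/t2.png"),cv2.resize(p["frame"],(400,250),interpolation=3)[:250] if 0 else cv2.copyMakeBorder(cv2.resize(p["frame"],(400,250)),0,150,0,0,0)]))
E
```

```text
clock: 6.4
eef_pos: [593.1, 239.2, 68.7]
orientation: [[-0.988, -0.152, -0.0], [-0.152, 0.988, -0.0], [0.0, -0.0, -1.0]]
force: [0.2, 0.3, -0.5]
width: 0.818
clock: 6.8
eef_pos: [593.5, 239.3, 221.6]
orientation: [[-0.988, -0.152, 0.002], [-0.152, 0.988, 0.0], [-0.002, 0.0, -1.0]]
force: [1.0, 0.2, -0.2]
width: 1.0
clock: 7.3
eef_pos: [593.1, 239.2, 218.7]
orientation: [[-0.828, 0.561, -0.0], [0.561, 0.828, -0.0], [0.0, -0.0, -1.0]]
force: [-0.6, -0.0, -0.0]
width: 1.005
clock: 7.8
eef_pos: [593.1, 239.2, 218.6]
orientation: [[-0.232, 0.973, -0.0], [0.973, 0.232, -0.0], [-0.0, -0.001, -1.0]]
force: [-0.2, 0.3, 0.2]
width: 0.998
clock: 8.2
eef_pos: [593.2, 239.3, 218.7]
orientation: [[0.08, 0.997, -0.0], [0.997, -0.08, -0.0], [-0.0, -0.0, -1.0]]
force: [-0.1, 1.0, -0.3]
width: 0.999
8.2 pos [593.2, 239.3, 218.7] R [[0.08, 0.997, -0.0], [0.997, -0.08, -0.0], [-0.0, -0.0, -1.0]] F [-0.1, 1.0, -0.3] w 0.999 q [14.8, 25.5, 12.0, 76.5, 0.0, 109.4]
yaw -4.6 shift now [1.53, -3.54, 0.17] after turn [1.51, -3.55, 0.17] turn 0.4 tilt axis fix [-0.01, 0.0, 0.0]
6 dial_grip []
6 case_a [([592.0, -354.0, -1.0], 0.93), ([649.0, 403.0, -0.0], 0.39)]
6 case_a_head []
7 dial_grip [([591.0, 243.0, 82.0], 0.73)]
```

View pics/t2.png

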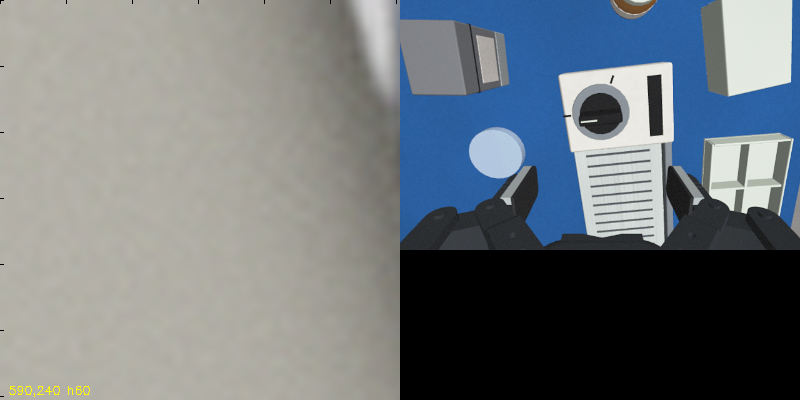

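Wrist view (5 viewed): the dial's mark points to the front tick at (568,115), so it is off. Now case A.

```bash
P="python3 -m pendant"
$P '[[[0.3,-0.71,0.03],[0,0,0],1],[[0.3,-0.71,0.03],[0,0,0],1],[[0.3,-0.71,0.03],[0,0,0],1],[[0.3,-0.71,0.03],[0,0,0],1],[[0.3,-0.71,0.03],[0,0,0],1]]'
$P '[[[0,0,0],[0,0,0],1]]'
python3 - <<'E'
from h import *
go(423,330,70,-5)
p=optics.snapshot("wrist"); find(p,"case_a");find(p,"case_a_head"); cv2.imwrite("pics/w3.png",p["frame"])
im=rect(p,(423,330),120,70,560)
cv2.imwrite("pics/w3r.png",im[:400])
E
```

```text
clock: 9.0
eef_pos: [421.2, 329.3, 211.4]
orientation: [[0.082, 0.997, 0.0], [0.997, -0.082, 0.0], [0.0, 0.0, -1.0]]
force: [1.0, 0.6, 0.9]
width: 0.996
clock: 9.1
eef_pos: [418.3, 330.2, 211.6]
orientation: [[0.077, 0.997, -0.002], [0.997, -0.077, 0.0], [0.0, -0.002, -1.0]]
force: [0.7, -0.0, 0.4]
width: 0.996
9.1 pos [418.3, 330.2, 211.6] R [[0.077, 0.997, -0.002], [0.997, -0.077, 0.0], [0.0, -0.002, -1.0]] F [0.7, -0.0, 0.4] w 0.996 q [29.6, 13.7, -5.8, 70.5, 0.1, 124.1]
yaw -4.4 shift now [0.0, 0.1, 2.83] after turn [0.0, 0.1, 2.83] turn 0.6 tilt axis fix [-0.12, -0.0, 0.0]
8 case_a [([420.0, 332.0, -1.0], 0.71)]
8 case_a_head [([416.0, 329.0, 119.0], 0.78)]
```

View pics/w3.png

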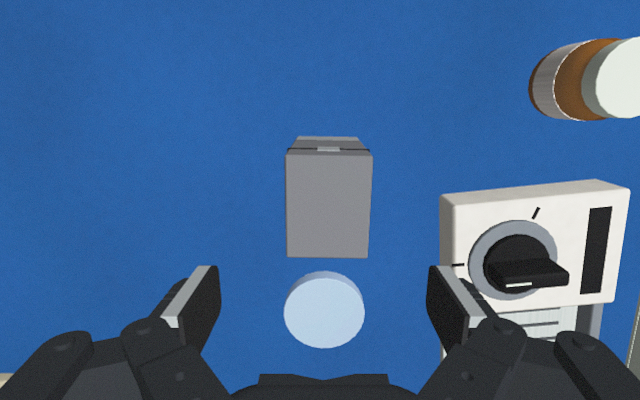

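Wrist view (6 viewed): the case head is centred at (328,205) and square to the jaws, about 4 mm right of the jaw midline at 323.

```bash
P="python3 -m pendant"
$P '[[[0,0.08,0.7],[0,0,0.5],1],[[0,0,0.7],[0,0,0],1],[[0,0,0.7],[0,0,0],1],[[0,0,0.5],[0,0,0],1],[[0,0,0.2],[0,0,0],1]]'
$P '[[[0,0,0],[0,0,0],0],[[0,0,0],[0,0,0],0],[[0,0,0],[0,0,0],0],[[0,0,0],[0,0,0],0],[[0,0,0],[0,0,0],0]]'
$P '[[[0,0,-0.3],[0,0,0],0],[[0,0,-0.6],[0,0,0],0],[[0,0,-0.1],[0,0,0],0],[[0,0,0],[0,0,0],0]]'
python3 - <<'E'
from h import *
go(490,330,120,1.35)
E
```

```text
clock: 9.75
eef_pos: [426.2, 326.9, 68.4]
orientation: [[0.093, 0.996, -0.004], [0.996, -0.093, -0.002], [-0.003, -0.003, -1.0]]
force: [0.1, -0.2, -0.3]
width: 0.995
clock: 10.25
eef_pos: [427.3, 328.9, 72.2]
orientation: [[0.091, 0.996, 0.002], [0.996, -0.091, 0.001], [0.001, 0.002, -1.0]]
force: [1.6, -0.6, 0.2]
width: 0.703
clock: 10.65
eef_pos: [427.6, 329.2, 122.5]
orientation: [[0.091, 0.996, 0.003], [0.996, -0.091, 0.002], [0.002, 0.003, -1.0]]
force: [-0.1, -0.2, -3.1]
width: 0.704
10.65 pos [427.6, 329.2, 122.5] R [[0.091, 0.996, 0.003], [0.996, -0.091, 0.002], [0.002, 0.003, -1.0]] F [-0.1, -0.2, -3.1] w 0.704 q [29.1, 17.2, -14.1, 58.5, 0.0, 124.3]
yaw -5.2 shift now [0.13, 1.24, 0.05] after turn [-0.01, 1.25, 0.05] turn -6.6 tilt axis fix [0.16, -0.11, 0.0]
```

```bash
P="python3 -m pendant"
$P '[[[0,0.42,0],[0,0,-6.6],0],[[0,0.42,0],[0,0,0],0],[[0,0.42,0],[0,0,0],0],[[-0.7,0,0],[0,0,0],0],[[-0.7,0,0],[0,0,0],0]]'
$P '[[[-0.7,0,0],[0,0,0],0],[[-0.7,0,0],[0,0,0],0],[[-0.7,0,0],[0,0,0],0],[[-0.7,0,0],[0,0,0],0],[[-0.7,0,0],[0,0,0],0]]'
$P '[[[-0.4,0,0],[0,0,0],0],[[0,0,0],[0,0,0],0],[[0,0,0],[0,0,0],0]]'
python3 - <<'E'
from h import *
go(509,65,72,1.35)
p=optics.snapshot("top"); 
for n in ("case_a","case_a_head","plate_front"): find(p,n)
p=optics.snapshot("side");find(p,"plate_front")
E
```

```text
clock: 11.15
eef_pos: [490.8, 257.1, 119.1]
orientation: [[-0.025, 1.0, -0.002], [1.0, 0.025, -0.001], [-0.001, -0.002, -1.0]]
force: [0.4, -1.0, -2.4]
width: 0.703
clock: 11.65
eef_pos: [494.2, 81.3, 119.8]
orientation: [[-0.024, 1.0, -0.002], [1.0, 0.024, 0.0], [0.0, -0.002, -1.0]]
force: [1.1, 0.1, -2.3]
width: 0.699
clock: 11.95
eef_pos: [495.0, 62.5, 120.2]
orientation: [[-0.022, 1.0, -0.002], [1.0, 0.022, 0.001], [0.001, -0.002, -1.0]]
force: [0.2, 0.7, -3.2]
width: 0.698
11.95 pos [495.0, 62.5, 120.2] R [[-0.022, 1.0, -0.002], [1.0, 0.022, 0.001], [0.001, -0.002, -1.0]] F [0.2, 0.7, -3.2] w 0.698 q [-2.0, 13.3, -19.7, 57.0, 0.0, 86.7]
yaw 1.3 shift now [0.04, 0.28, 0.96] after turn [0.04, 0.28, 0.96] turn -0.1 tilt axis fix [-0.1, -0.04, 0.0]
9 case_a [([587.0, -358.0, 1.0], 0.67)]
9 case_a_head []
9 plate_front [([588.0, -353.0, 3.0], 0.23)]
10 plate_front [([541.0, -12.0, 8.0], 0.88)]
```

```bash
P="python3 -m pendant"
$P '[[[0.04,0.1,0.5],[0,0,0],0],[[0,0,0.4],[0,0,0],0],[[0,0,0.05],[0,0,0],0],[[0,0,0],[0,0,0],0]]'
$P '[[[0,0.1,0],[0,0,0],0],[[0,0,0],[0,0,0],0]]'
$P '[[[0,0.08,0],[0,0,0],0],[[0,0,0],[0,0,0],0]]'
$P '[[[0,0.06,0],[0,0,0],0],[[0,0,0],[0,0,0],0]]'
$P '[[[0,0.06,0],[0,0,0],0],[[0,0,0],[0,0,0],0]]'
```

```text
clock: 12.65
eef_pos: [500.2, 65.2, 73.6]
orientation: [[-0.024, 1.0, -0.001], [1.0, 0.024, 0.0], [0.0, -0.001, -1.0]]
force: [0.7, -0.0, -1.9]
width: 0.7
clock: 12.85
eef_pos: [507.3, 64.9, 74.9]
orientation: [[-0.024, 1.0, 0.003], [1.0, 0.024, -0.0], [-0.0, 0.003, -1.0]]
force: [-0.5, -0.5, -2.8]
width: 0.696
clock: 13.05
eef_pos: [510.7, 64.9, 74.4]
orientation: [[-0.024, 1.0, 0.002], [1.0, 0.024, -0.0], [-0.0, 0.002, -1.0]]
force: [0.1, 0.2, -1.8]
width: 0.706
clock: 13.25
eef_pos: [513.2, 65.0, 73.9]
orientation: [[-0.024, 1.0, 0.001], [1.0, 0.024, 0.0], [0.0, 0.001, -1.0]]
force: [-0.9, -0.5, -2.9]
width: 0.696
clock: 13.45
eef_pos: [514.6, 65.1, 73.4]
orientation: [[-0.024, 1.0, -0.002], [1.0, 0.024, -0.0], [0.0, -0.002, -1.0]]
force: [-2.8, -0.7, -1.0]
width: 0.698
```

```bash
P="python3 -m pendant"
$P '[[[0,0,0],[0,0,0],1],[[0,0,0],[0,0,0],1],[[0,0,0],[0,0,0],1],[[0,0,0],[0,0,0],1]]'
$P '[[[0,0,-0.5],[0,0,0],1],[[0,0,-0.9],[0,0,0],1],[[0,0,-0.6],[0,0,0],1],[[0,-0.8,0],[0,0,0],1],[[0,-0.9,0],[0,0,0],0.3]]'
$P '[[[0,0,0],[0,0,-8.5],0],[[0,0,0],[0,0,-8.5],0],[[0,0,0],[0,0,-8.5],0],[[0,0,0],[0,0,-8.5],0],[[0,0,0],[0,0,-8.5],0]]'
$P '[[[0,0,0],[0,0,-8.5],0],[[0,0,0],[0,0,-8.5],0],[[0,0,0],[0,0,-8.5],0],[[0,0,0],[0,0,-8.5],0],[[0,0,0],[0,0,-8.5],0]]'
$P '[[[0,0,0],[0,0,-5],0],[[0,0,0],[0,0,0],0]]'
python3 - <<'E'
from h import *
go(460,66,98,91.35)
p=optics.snapshot("side"); find(p,"case_a");find(p,"case_a_head");cv2.imwrite("pics/s4.png",cv2.resize(p["frame"][120:320,180:500],(640,400),interpolation=2))
E
```

```text
clock: 13.85
eef_pos: [516.3, 65.1, 74.2]
orientation: [[-0.024, 1.0, 0.001], [1.0, 0.024, 0.0], [0.0, 0.001, -1.0]]
force: [0.4, 0.7, -0.0]
width: 1.0
clock: 14.35
eef_pos: [432.3, 62.9, 175.2]
orientation: [[-0.024, 1.0, 0.004], [1.0, 0.024, -0.0], [-0.0, 0.004, -1.0]]
force: [-1.2, -0.8, 0.8]
width: 0.856
clock: 14.85
eef_pos: [430.9, 63.1, 174.1]
orientation: [[-0.697, 0.717, 0.001], [0.717, 0.697, 0.0], [-0.001, 0.001, -1.0]]
force: [0.5, 0.2, -0.7]
width: 0.005
clock: 15.35
eef_pos: [430.9, 63.1, 174.1]
orientation: [[-0.998, 0.057, 0.001], [0.057, 0.998, 0.0], [-0.001, 0.0, -1.0]]
force: [-1.2, -0.3, 0.1]
width: -0.0
clock: 15.55
eef_pos: [430.9, 63.1, 174.0]
orientation: [[-1.0, -0.024, 0.001], [-0.024, 1.0, 0.0], [-0.001, 0.0, -1.0]]
force: [-0.2, 0.1, -0.2]
width: 0.0
15.55 pos [430.9, 63.1, 174.0] R [[-1.0, -0.024, 0.001], [-0.024, 1.0, 0.0], [-0.001, 0.0, -1.0]] F [-0.2, 0.1, -0.2] w 0.0 q [-2.3, 4.1, -22.8, 63.1, 0.0, -3.6]
yaw 91.4 shift now [-0.58, 0.04, 1.52] after turn [-0.58, 0.04, 1.52] turn 0.0 tilt axis fix [0.0, 0.04, 0.0]
11 case_a [([593.0, -354.0, -3.0], 0.92), ([510.0, 67.0, 1.0], 0.88)]
11 case_a_head [([508.0, 66.0, 121.0], 0.91)]
```

View pics/s4.png

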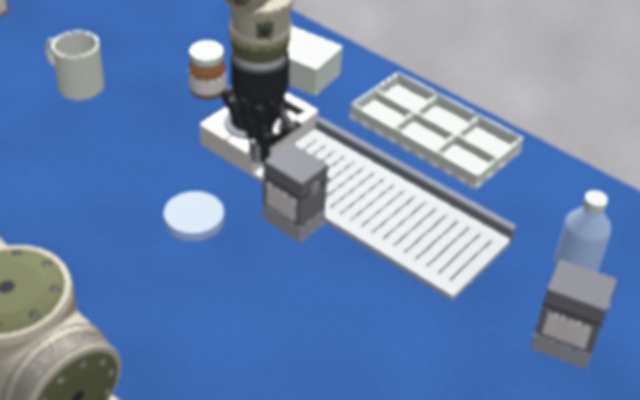

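Side view (7 viewed): case A stands upright against the front edge near the dial end, at (295,190) in the crop. Now the high push.

```bash
P="python3 -m pendant"
$P '[[[0,0.05,0.75],[0,0,0],0],[[0,0,0.75],[0,0,0],0],[[-0.3,0,0],[0,0,0],0],[[-0.3,0,0],[0,0,0],0],[[0,0,0],[0,0,0],0]]'
$P '[[[-0.2,0,0],[0,0,0],0],[[-0.2,0,0],[0,0,0],0],[[-0.2,0,0],[0,0,0],0],[[-0.2,0,0],[0,0,0],0],[[-0.2,0,0],[0,0,0],0]]'
$P '[[[-0.2,0,0],[0,0,0],0],[[-0.2,0,0],[0,0,0],0],[[-0.2,0,0],[0,0,0],0],[[0,0,0],[0,0,0],0],[[0,0,0],[0,0,0],0]]'
python3 - <<'E'
from h import *
st()
p=optics.snapshot("side"); find(p,"case_a");find(p,"case_a_head");cv2.imwrite("pics/s5.png",cv2.resize(p["frame"][140:300,220:460],(720,480),interpolation=2))
E
```

```text
clock: 16.2
eef_pos: [462.4, 66.2, 98.7]
orientation: [[-1.0, -0.022, 0.002], [-0.022, 1.0, 0.0], [-0.002, 0.0, -1.0]]
force: [-0.3, -0.7, 0.8]
width: 0.002
clock: 16.7
eef_pos: [511.8, 67.6, 99.0]
orientation: [[-1.0, -0.024, 0.001], [-0.024, 1.0, 0.0], [-0.001, 0.0, -1.0]]
force: [-0.7, 0.0, 2.3]
width: -0.001
clock: 17.2
eef_pos: [540.6, 68.3, 98.5]
orientation: [[-1.0, -0.024, -0.001], [-0.024, 1.0, 0.0], [0.001, 0.0, -1.0]]
force: [0.2, -0.4, -0.4]
width: 0.001
17.2 pos [540.6, 68.3, 98.5] R [[-1.0, -0.024, -0.001], [-0.024, 1.0, 0.0], [0.001, 0.0, -1.0]] F [0.2, -0.4, -0.4] w 0.001 q [-1.2, 19.1, -15.1, 55.9, 0.0, -2.6]
12 case_a [([508.0, 65.0, 24.0], 0.73), ([593.0, -353.0, -5.0], 0.55)]
12 case_a_head [([602.0, 66.0, 97.0], 0.56), ([544.0, -10.0, 9.0], 0.17)]
```

View pics/s5.png

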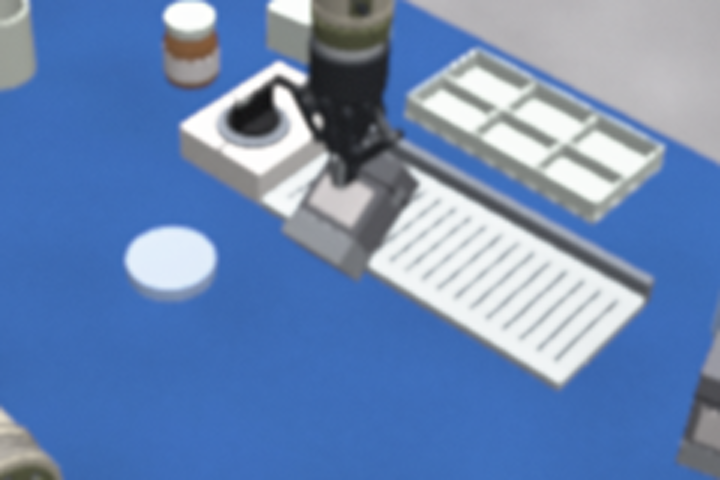

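Side view (8 viewed): the case leans at about 52° on the edge with its foot slipped back, around (330,235) in the crop. I'll go behind it and push the foot forward.

```bash
P="python3 -m pendant"
$P '[[[0,0,-0.8],[0,0,0],0],[[0.2,0,-0.3],[0,0,0],0],[[0.8,0,0],[0,0,0],0],[[0.8,0,0],[0,0,0],0],[[0.1,0,0.5],[0,0,0],0]]'
$P '[[[0,0,0.9],[0,0,0],0],[[0,0,0.8],[0,0,0],0],[[0,0,0.2],[0,0,0],0],[[0,0,0],[0,0,0],0]]'
$P '[[[-0.2,0,0],[0,0,0],0],[[-0.2,0,0],[0,0,0],0],[[-0.2,0,0],[0,0,0],0],[[-0.15,0,0],[0,0,0],0],[[-0.15,0,0],[0,0,0],0]]'
$P '[[[-0.15,0,0],[0,0,0],0],[[-0.15,0,0],[0,0,0],0],[[-0.15,0,0],[0,0,0],0],[[0,0,0],[0,0,0],0],[[0,0,0],[0,0,0],0]]'
python3 - <<'E'
from h import *
go(542,67,30,91.35)
p=optics.snapshot("side"); find(p,"case_a");find(p,"case_a_head")
E
```

```text
clock: 17.85
eef_pos: [442.7, 66.3, 131.0]
orientation: [[-1.0, -0.024, 0.003], [-0.024, 1.0, 0.0], [-0.003, -0.0, -1.0]]
force: [0.8, 0.6, -0.4]
width: -0.002
clock: 18.25
eef_pos: [443.7, 66.1, 32.9]
orientation: [[-1.0, -0.024, -0.004], [-0.024, 1.0, 0.0], [0.004, 0.0, -1.0]]
force: [0.8, -0.3, 0.0]
width: 0.0
clock: 18.75
eef_pos: [492.3, 67.1, 34.4]
orientation: [[-1.0, -0.024, 0.002], [-0.024, 1.0, 0.0], [-0.002, -0.0, -1.0]]
force: [0.1, -0.5, -0.3]
width: 0.004
clock: 19.25
eef_pos: [513.1, 67.6, 33.6]
orientation: [[-1.0, -0.024, -0.0], [-0.024, 1.0, 0.0], [0.0, 0.0, -1.0]]
force: [1.3, 0.0, -0.5]
width: -0.0
19.25 pos [513.1, 67.6, 33.6] R [[-1.0, -0.024, -0.0], [-0.024, 1.0, 0.0], [0.0, 0.0, -1.0]] F [1.3, 0.0, -0.5] w -0.0 q [-1.4, 20.2, -24.0, 45.8, 0.0, -2.7]
yaw 91.4 shift now [-0.58, -0.03, 0.07] after turn [-0.58, -0.03, 0.07] turn 0.0 tilt axis fix [0.01, -0.02, 0.0]
13 case_a [([526.0, 64.0, 42.0], 0.9), ([591.0, -353.0, -2.0], 0.59)]
13 case_a_head [([646.0, 66.0, 40.0], 0.86), ([593.0, 243.0, 80.0], 0.27)]
```

Flat now: foot x = 526, head x = 646. Sliding it on about 28 mm.

```bash
P="python3 -m pendant"
$P '[[[-0.15,-0.02,0],[0,0,0],0],[[-0.15,0,0],[0,0,0],0],[[-0.15,0,0],[0,0,0],0],[[-0.12,0,0],[0,0,0],0],[[0,0,0],[0,0,0],0]]'
$P '[[[0.6,0,0],[0,0,0],0],[[0,0,-0.9],[0,0,0],0],[[0,0,-0.9],[0,0,0],0],[[0,0,-0.9],[0,0,0],0],[[0,0,-0.9],[0,0,0],1]]'
python3 - <<'E'
from h import *
p=optics.snapshot("side")
for n in("case_a","case_a_head"): find(p,n)
t=optics.snapshot("top")
for n in("case_a","case_a_head"): find(t,n)
n=380
cv2.imwrite("pics/r6.png",np.hstack([rect(p,(620,20),72,190,n),rect(p,(593,-354),120,70,n)]))
go(593,-354,200,16)
E
```

```text
clock: 19.9
eef_pos: [543.1, 67.2, 33.9]
orientation: [[-1.0, -0.024, 0.001], [-0.024, 1.0, 0.0], [-0.001, 0.0, -1.0]]
force: [0.0, 0.5, -0.2]
width: -0.001
clock: 20.4
eef_pos: [511.5, 66.6, 215.8]
orientation: [[-1.0, -0.024, 0.001], [-0.024, 1.0, 0.0], [-0.001, 0.0, -1.0]]
force: [0.9, 0.2, -0.3]
width: 0.163
14 case_a [([555.0, 65.0, 43.0], 0.78), ([591.0, -354.0, -4.0], 0.69)]
14 case_a_head [([675.0, 66.0, 40.0], 0.83)]
15 case_a [([590.0, -353.0, -0.0], 0.77)]
15 case_a_head [([592.0, 238.0, 83.0], 0.66)]
20.7 pos [511.0, 66.6, 212.6] R [[-1.0, -0.024, -0.002], [-0.024, 1.0, 0.0], [0.002, 0.0, -1.0]] F [-0.1, -0.4, -0.7] w 0.676 q [-1.5, 11.8, -8.2, 70.1, 0.0, -2.9]
yaw 91.4 shift now [-1.44, -8.45, 0.25] after turn [-8.54, -0.74, 0.25] turn 75.4 tilt axis fix [0.01, -0.09, 0.0]
```

View pics/r6.png

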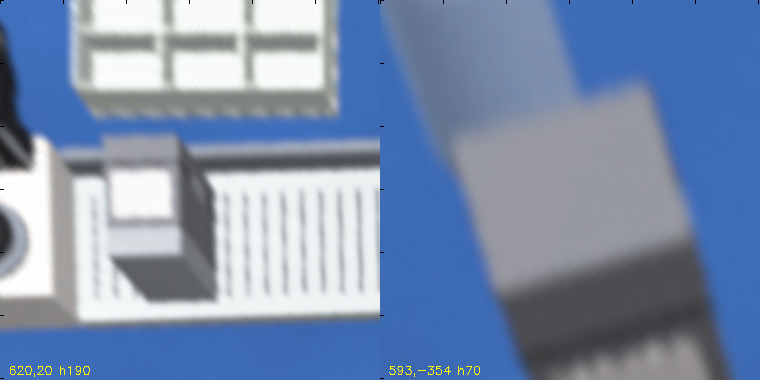

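Rectified view (9 viewed): case A lies flat and wholly on the plate, and case B is unchanged at (593,-354). Going to B.

```bash
P="python3 -m pendant"
$P '[[[0,0,0],[0,0,8.5],1],[[0,0,0],[0,0,8.5],1],[[0,0,0],[0,0,8.5],1],[[0,0,0],[0,0,8.5],1],[[0,0,0],[0,0,8.5],1]]'
$P '[[[0,0,0],[0,0,8.5],1],[[0,0,0],[0,0,8.5],1],[[0,0,0],[0,0,8.5],1],[[0,0,0],[0,0,7.4],1],[[-0.4,-0.03,0],[0,0,0],1]]'
$P '[[[-0.8,-0.07,0],[0,0,0],1],[[-0.8,-0.07,0],[0,0,0],1],[[-0.8,-0.07,0],[0,0,0],1],[[-0.8,-0.07,0],[0,0,0],1],[[-0.8,-0.07,0],[0,0,0],1]]'
$P '[[[-0.8,-0.07,0],[0,0,0],1],[[-0.8,-0.07,0],[0,0,0],1],[[-0.8,-0.07,0],[0,0,0],1],[[-0.8,-0.07,0],[0,0,0],1],[[-0.8,-0.07,0],[0,0,0],1]]'
$P '[[[0,0,0],[0,0,0],1],[[0,0,0],[0,0,0],1]]'
python3 - <<'E'
from h import *
go(593,-354,70,16)
p=optics.snapshot("wrist"); find(p,"case_b");find(p,"case_b_head"); cv2.imwrite("pics/w7.png",p["frame"])
E
```

```text
clock: 21.2
eef_pos: [510.4, 66.6, 211.5]
orientation: [[-0.749, 0.663, -0.004], [0.663, 0.749, 0.0], [0.003, -0.003, -1.0]]
force: [0.1, 1.0, 0.5]
width: 1.002
clock: 21.7
eef_pos: [514.1, 48.2, 211.6]
orientation: [[-0.275, 0.962, -0.004], [0.962, 0.275, 0.001], [0.002, -0.004, -1.0]]
force: [0.4, 0.0, 0.6]
width: 1.003
clock: 22.2
eef_pos: [552.9, -151.3, 211.4]
orientation: [[-0.275, 0.961, -0.003], [0.961, 0.275, 0.002], [0.003, -0.003, -1.0]]
force: [0.1, 0.1, 0.0]
width: 0.999
clock: 22.7
eef_pos: [591.3, -348.4, 211.0]
orientation: [[-0.275, 0.961, -0.003], [0.961, 0.275, 0.003], [0.003, -0.002, -1.0]]
force: [0.5, -0.1, -0.7]
width: 1.0
clock: 22.9
eef_pos: [590.9, -347.6, 210.6]
orientation: [[-0.273, 0.962, -0.004], [0.962, 0.273, 0.003], [0.004, -0.003, -1.0]]
force: [0.2, -0.3, 0.3]
width: 0.998
22.9 pos [590.9, -347.6, 210.6] R [[-0.273, 0.962, -0.004], [0.962, 0.273, 0.003], [0.004, -0.003, -1.0]] F [0.2, -0.3, 0.3] w 0.998 q [-37.2, 31.5, 20.4, 79.2, 0.0, 37.0]
yaw 15.9 shift now [-0.15, 0.01, 2.81] after turn [-0.15, 0.01, 2.81] turn -0.1 tilt axis fix [-0.16, -0.24, 0.0]
16 case_b [([591.0, -355.0, -1.0], 0.68)]
16 case_b_head [([591.0, -356.0, 119.0], 0.75)]
```

View pics/w7.png

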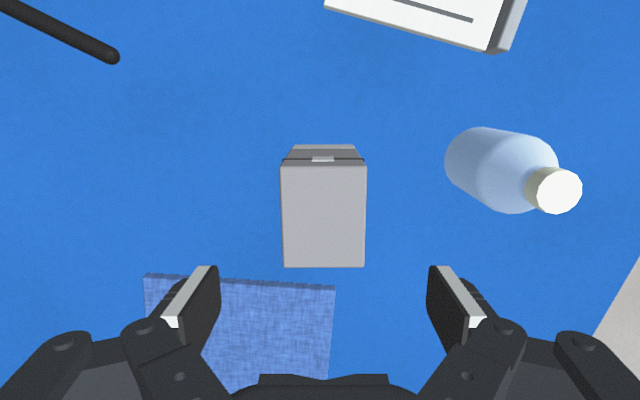

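Wrist view (10 viewed): case B's head is centred at (323,215), aligned with the jaws.

```bash
P="python3 -m pendant"
$P '[[[-0.15,0,0.7],[0,0,0],1],[[0,0,0.7],[0,0,0],1],[[0,0,0.7],[0,0,0],1],[[0,0,0.5],[0,0,0],1],[[0,0,0.18],[0,0,0],1]]'
$P '[[[0,0,0],[0,0,0],0],[[0,0,0],[0,0,0],0],[[0,0,0],[0,0,0],0],[[0,0,0],[0,0,0],0],[[0,0,0],[0,0,0],0]]'
$P '[[[0,0,-0.3],[0,0,0],0],[[0,0,-0.6],[0,0,0],0],[[0,0,-0.1],[0,0,0],0],[[0,0,0],[0,0,7.3],0],[[0,0,0],[0,0,7.3],0]]'
python3 - <<'E'
from h import *
go(495,-85,122,1.35)
E
```

```text
clock: 23.55
eef_pos: [592.4, -351.5, 71.8]
orientation: [[-0.277, 0.961, -0.004], [0.961, 0.277, 0.003], [0.005, -0.003, -1.0]]
force: [-0.5, -0.1, 0.2]
width: 0.997
clock: 24.05
eef_pos: [595.0, -354.9, 76.5]
orientation: [[-0.275, 0.961, 0.002], [0.961, 0.275, -0.001], [-0.002, 0.002, -1.0]]
force: [-0.3, 0.3, 4.7]
width: 0.695
clock: 24.55
eef_pos: [594.1, -354.6, 124.3]
orientation: [[-0.018, 1.0, 0.0], [1.0, 0.018, -0.0], [-0.0, 0.0, -1.0]]
force: [0.1, -0.4, -3.5]
width: 0.692
24.55 pos [594.1, -354.6, 124.3] R [[-0.018, 1.0, 0.0], [1.0, 0.018, -0.0], [-0.0, 0.0, -1.0]] F [0.1, -0.4, -3.5] w 0.692 q [-37.5, 33.5, 11.7, 68.2, 0.0, 51.5]
yaw 1.1 shift now [5.43, -1.88, 0.05] after turn [5.44, -1.85, 0.05] turn -0.3 tilt axis fix [0.01, 0.0, 0.0]
```

```bash
P="python3 -m pendant"
$P '[[[0.1,-0.62,0],[0,0,0],0],[[0.1,-0.62,0],[0,0,0],0],[[0.1,-0.61,0],[0,0,0],0],[[0.64,0,0],[0,0,0],0],[[0.64,0,0],[0,0,0],0]]'
$P '[[[0.64,0,0],[0,0,0],0],[[0.64,0,0],[0,0,0],0],[[0.64,0,0],[0,0,0],0],[[0.64,0,0],[0,0,0],0],[[0.64,0,0],[0,0,0],0]]'
$P '[[[0.64,0,0],[0,0,-0.3],0],[[0,0,0],[0,0,0],0],[[0,0,0],[0,0,0],0]]'
python3 - <<'E'
from h import *
go(500,-85,77,1.35)
p=optics.snapshot("side");find(p,"case_b");find(p,"case_b_head")
E
```

```text
clock: 25.05
eef_pos: [498.4, -277.7, 123.9]
orientation: [[-0.021, 1.0, -0.0], [1.0, 0.021, 0.0], [0.0, -0.0, -1.0]]
force: [0.5, -0.2, -2.6]
width: 0.694
clock: 25.55
eef_pos: [495.5, -116.5, 124.1]
orientation: [[-0.023, 1.0, -0.0], [1.0, 0.023, 0.0], [0.0, -0.0, -1.0]]
force: [0.3, -0.2, -2.7]
width: 0.695
clock: 25.85
eef_pos: [495.0, -85.1, 124.3]
orientation: [[-0.031, 1.0, -0.0], [1.0, 0.031, -0.0], [-0.0, -0.0, -1.0]]
force: [0.2, -0.2, -3.2]
width: 0.695
25.85 pos [495.0, -85.1, 124.3] R [[-0.031, 1.0, -0.0], [1.0, 0.031, -0.0], [-0.0, -0.0, -1.0]] F [0.2, -0.2, -3.2] w 0.695 q [-18.9, 13.4, -19.0, 57.6, -0.0, 69.3]
yaw 1.8 shift now [0.0, 0.1, 0.95] after turn [0.0, 0.1, 0.95] turn 0.4 tilt axis fix [-0.01, 0.02, 0.0]
17 case_b [([552.0, 67.0, 42.0], 0.82), ([410.0, 176.0, 0.0], 0.71), ([493.0, -81.0, 43.0], 0.57)]
17 case_b_head [([500.0, -90.0, 168.0], 0.65), ([735.0, -292.0, -3.0], 0.6), ([647.0, 404.0, -2.0], 0.58)]
```

```bash
P="python3 -m pendant"
$P '[[[0,0.1,0.5],[0,0,0.4],0],[[0,0,0.4],[0,0,0],0],[[0,0,0.06],[0,0,0],0],[[0,0,0],[0,0,0],0]]'
$P '[[[0,0.12,0],[0,0,0],0],[[0,0,0],[0,0,0],0]]'
$P '[[[0,0.12,0],[0,0,0],0],[[0,0,0],[0,0,0],0]]'
$P '[[[0,0.08,0],[0,0,0],0],[[0,0,0],[0,0,0],0]]'
$P '[[[0,0.06,0],[0,0,0],0],[[0,0,0],[0,0,0],0]]'
```

```text
clock: 26.4
eef_pos: [500.1, -86.6, 76.6]
orientation: [[-0.02, 1.0, -0.0], [1.0, 0.02, 0.0], [0.0, -0.0, -1.0]]
force: [0.7, -1.5, -3.6]
width: 0.696
clock: 26.6
eef_pos: [507.4, -86.3, 77.1]
orientation: [[-0.021, 1.0, 0.002], [1.0, 0.021, -0.0], [-0.0, 0.002, -1.0]]
force: [0.4, -0.1, -2.8]
width: 0.694
clock: 26.8
eef_pos: [513.3, -85.6, 77.0]
orientation: [[-0.022, 1.0, 0.001], [1.0, 0.022, -0.0], [-0.0, 0.001, -1.0]]
force: [0.3, -0.7, -2.8]
width: 0.697
clock: 27.0
eef_pos: [516.3, -85.2, 76.6]
orientation: [[-0.022, 1.0, -0.0], [1.0, 0.022, 0.0], [0.0, -0.0, -1.0]]
force: [0.8, -0.2, -3.3]
width: 0.694
clock: 27.2
eef_pos: [516.8, -84.9, 76.4]
orientation: [[-0.022, 1.0, -0.005], [1.0, 0.022, -0.0], [-0.0, -0.005, -1.0]]
force: [-6.7, -0.8, 0.8]
width: 0.695
```

```bash
P="python3 -m pendant"
$P '[[[0,-0.03,0.02],[0,0,0],0.9],[[0,0,0],[0,0,0],1],[[0,0,0],[0,0,0],1],[[0,0,0],[0,0,0],1]]'
$P '[[[0,0,-0.5],[0,0,0],1],[[0,0,-0.9],[0,0,0],1],[[0,0,-0.6],[0,0,0],1],[[0,-0.8,0],[0,0,0],1],[[0,-0.9,0],[0,0,0],0.3]]'
$P '[[[0,0,0],[0,0,-8.5],0],[[0,0,0],[0,0,-8.5],0],[[0,0,0],[0,0,-8.5],0],[[0,0,0],[0,0,-8.5],0],[[0,0,0],[0,0,-8.5],0]]'
$P '[[[0,0,0],[0,0,-8.5],0],[[0,0,0],[0,0,-8.5],0],[[0,0,0],[0,0,-8.5],0],[[0,0,0],[0,0,-8.5],0],[[0,0,0],[0,0,-8.5],0]]'
$P '[[[0,0,0],[0,0,-5],0],[[0,0,0],[0,0,0],0]]'
python3 - <<'E'
from h import *
go(462,-84,98,91.35)
p=optics.snapshot("side"); find(p,"case_a");find(p,"case_a_head")
E
```

```text
clock: 27.6
eef_pos: [518.4, -85.4, 76.2]
orientation: [[-0.022, 1.0, 0.001], [1.0, 0.022, -0.0], [-0.0, 0.001, -1.0]]
force: [0.3, -0.2, -0.2]
width: 0.998
clock: 28.1
eef_pos: [434.2, -87.8, 177.3]
orientation: [[-0.023, 1.0, 0.004], [1.0, 0.023, -0.002], [-0.002, 0.004, -1.0]]
force: [-0.3, -0.2, 0.6]
width: 0.854
clock: 28.6
eef_pos: [433.0, -87.2, 176.1]
orientation: [[-0.696, 0.718, 0.001], [0.718, 0.696, -0.0], [-0.001, 0.001, -1.0]]
force: [0.8, 0.9, -0.2]
width: 0.004
clock: 29.1
eef_pos: [433.0, -87.2, 176.1]
orientation: [[-0.998, 0.059, 0.001], [0.059, 0.998, -0.0], [-0.001, -0.0, -1.0]]
force: [-0.2, -0.0, -0.5]
width: -0.0
clock: 29.3
eef_pos: [433.0, -87.2, 176.0]
orientation: [[-1.0, -0.022, 0.001], [-0.022, 1.0, -0.0], [-0.001, -0.0, -1.0]]
force: [0.4, -0.2, 0.2]
width: -0.004
29.3 pos [433.0, -87.2, 176.0] R [[-1.0, -0.022, 0.001], [-0.022, 1.0, -0.0], [-0.001, -0.0, -1.0]] F [0.4, -0.2, 0.2] w -0.004 q [-21.8, 4.7, -21.8, 63.4, 0.0, -23.1]
yaw 91.3 shift now [-0.58, 0.05, 1.56] after turn [-0.58, 0.05, 1.56] turn -0.1 tilt axis fix [-0.01, 0.05, 0.0]
18 case_a [([557.0, 66.0, 42.0], 0.77), ([517.0, -81.0, 0.0], 0.57)]
18 case_a_head [([673.0, 67.0, 41.0], 0.83)]
```

```bash
P="python3 -m pendant"
$P '[[[0,0.07,0.75],[0,0,0],0],[[0,0,0.8],[0,0,0],0],[[-0.3,0,0],[0,0,0],0],[[-0.3,0,0],[0,0,0],0],[[0,0,0],[0,0,0],0]]'
$P '[[[-0.2,0,0],[0,0,0],0],[[-0.2,0,0],[0,0,0],0],[[-0.2,0,0],[0,0,0],0],[[-0.2,0,0],[0,0,0],0],[[-0.2,0,0],[0,0,0],0]]'
$P '[[[-0.2,0,0],[0,0,0],0],[[-0.2,0,0],[0,0,0],0],[[-0.2,0,0],[0,0,0],0],[[0,0,0],[0,0,0],0],[[0,0,0],[0,0,0],0]]'
python3 - <<'E'
from h import *
st()
p=optics.snapshot("side"); find(p,"case_a");find(p,"case_a_head")
E
```

```text
clock: 29.95
eef_pos: [464.3, -83.3, 98.1]
orientation: [[-1.0, -0.021, 0.001], [-0.021, 1.0, -0.0], [-0.001, -0.0, -1.0]]
force: [0.5, 0.2, -0.1]
width: -0.0
clock: 30.45
eef_pos: [513.8, -81.9, 98.6]
orientation: [[-1.0, -0.022, 0.001], [-0.022, 1.0, -0.0], [-0.001, -0.0, -1.0]]
force: [-0.9, -0.1, 0.5]
width: -0.006
clock: 30.95
eef_pos: [542.6, -81.1, 97.9]
orientation: [[-1.0, -0.022, -0.001], [-0.022, 1.0, 0.0], [0.001, 0.0, -1.0]]
force: [-0.3, 0.5, -0.3]
width: 0.001
30.95 pos [542.6, -81.1, 97.9] R [[-1.0, -0.022, -0.001], [-0.022, 1.0, 0.0], [0.001, 0.0, -1.0]] F [-0.3, 0.5, -0.3] w 0.001 q [-16.9, 19.5, -14.6, 56.0, 0.0, -18.2]
19 case_a [([514.0, -82.0, 19.0], 0.81), ([555.0, 64.0, 44.0], 0.64)]
19 case_a_head [([676.0, 66.0, 41.0], 0.58)]
```

Same leaning state as case A, so the same foot push.

```bash
P="python3 -m pendant"
$P '[[[0,0,-0.8],[0,0,0],0],[[0.2,0,-0.3],[0,0,0],0],[[0.8,0,0],[0,0,0],0],[[0.8,0,0],[0,0,0],0],[[0.1,0,0.5],[0,0,0],0]]'
$P '[[[0,-0.02,0.9],[0,0,0],0],[[0,0,0.8],[0,0,0],0],[[0,0,0.2],[0,0,0],0],[[0,0,0],[0,0,0],0]]'
$P '[[[-0.2,0,0],[0,0,0],0],[[-0.2,0,0],[0,0,0],0],[[-0.2,0,0],[0,0,0],0],[[-0.15,0,0],[0,0,0],0],[[-0.15,0,0],[0,0,0],0]]'
$P '[[[-0.15,0,0],[0,0,0],0],[[-0.15,0,0],[0,0,0],0],[[-0.15,0,0],[0,0,0],0],[[0,0,0],[0,0,0],0],[[0,0,0],[0,0,0],0]]'
python3 - <<'E'
from h import *
go(546,-83,32,91.35)
p=optics.snapshot("side"); find(p,"case_a");find(p,"case_a_head")
E
```

```text
clock: 31.6
eef_pos: [445.0, -83.2, 130.6]
orientation: [[-1.0, -0.021, 0.003], [-0.021, 1.0, -0.001], [-0.003, -0.001, -1.0]]
force: [1.0, -0.6, -0.4]
width: 0.002
clock: 32.0
eef_pos: [445.8, -83.7, 32.4]
orientation: [[-1.0, -0.022, -0.003], [-0.022, 1.0, 0.001], [0.003, 0.001, -1.0]]
force: [-0.0, 0.2, 0.4]
width: -0.004
clock: 32.5
eef_pos: [484.4, -83.1, 32.8]
orientation: [[-1.0, -0.021, -0.018], [-0.021, 1.0, -0.002], [0.018, -0.002, -1.0]]
force: [-35.1, -4.9, 26.0]
width: -0.001
clock: 33.0
eef_pos: [484.6, -81.9, 30.8]
orientation: [[-0.998, -0.018, -0.057], [-0.018, 1.0, -0.004], [0.057, -0.003, -0.998]]
force: [-76.2, -12.5, 60.1]
width: 0.002
33.0 pos [484.6, -81.9, 30.8] R [[-0.998, -0.018, -0.057], [-0.018, 1.0, -0.004], [0.057, -0.003, -0.998]] F [-76.2, -12.5, 60.1] w 0.002 q [-18.2, 20.3, -24.5, 48.3, -1.2, -19.2]
yaw 91.0 shift now [-1.22, -0.04, -0.09] after turn [-1.22, -0.05, -0.09] turn -0.3 tilt axis fix [-0.17, -3.29, 0.0]
20 case_a [([513.0, -82.0, 22.0], 0.94), ([554.0, 66.0, 43.0], 0.63)]
20 case_a_head [([674.0, 68.0, 44.0], 0.71)]
```

Forces of 76/60 N mean the case jammed: it leans at only about 45°, and finger friction holds it down. I'll back off at once, tilt it further with another high push, then push the foot on a rising diagonal.

```bash
P="python3 -m pendant"
$P '[[[0.7,0,0],[0,0,0],0],[[0.7,0,0],[0,0,0],0],[[0,0,-0.7],[0,0,0],0],[[0,0,-0.7],[0,0,0],0],[[0,0,0],[0,0,0],0]]'
python3 - <<'E'
from h import *
go(500,-82,104,91.35)
p=optics.snapshot("side"); find(p,"case_a");find(p,"case_a_head");cv2.imwrite("pics/s8.png",cv2.resize(p["frame"][140:300,240:480],(720,480),interpolation=2))
E
```

```text
clock: 33.65
eef_pos: [449.0, -85.6, 108.2]
orientation: [[-1.0, -0.022, 0.009], [-0.022, 1.0, -0.003], [-0.009, -0.003, -1.0]]
force: [0.5, -0.4, -0.3]
width: 0.0
33.65 pos [449.0, -85.6, 108.2] R [[-1.0, -0.022, 0.009], [-0.022, 1.0, -0.003], [-0.009, -0.003, -1.0]] F [0.5, -0.4, -0.3] w 0.0 q [-20.9, 9.1, -27.0, 53.4, 0.0, -22.1]
yaw 91.3 shift now [-1.02, 0.05, 0.09] after turn [-1.02, 0.05, 0.09] turn -0.1 tilt axis fix [-0.19, 0.5, 0.0]
21 case_a [([508.0, -84.0, 23.0], 0.86), ([555.0, 66.0, 44.0], 0.72)]
21 case_a_head []
```

View pics/s8.png

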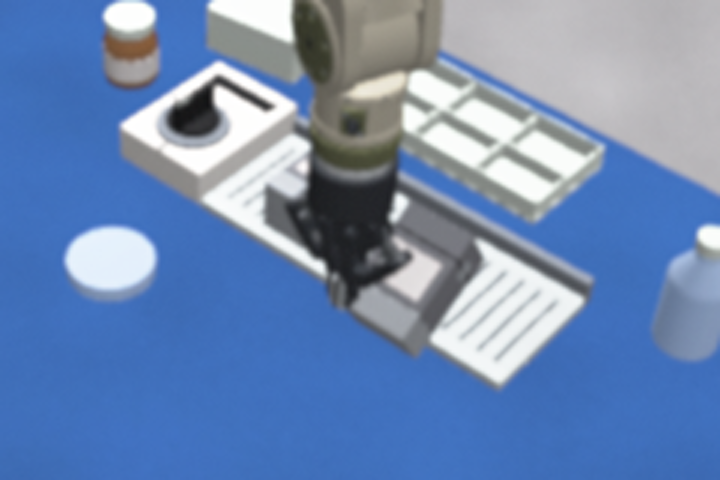

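Side view (11 viewed): B leans on the edge with its foot around (400,330) in the crop, head over the plate. I'll push higher and further first.

```bash
P="python3 -m pendant"
$P '[[[-0.6,0.05,0],[0,0,0],0],[[-0.6,0,0.05],[0,0,0],0],[[-0.4,0,0.05],[0,0,0],0],[[-0.2,0,0],[0,0,0],0],[[-0.2,0,0],[0,0,0],0]]'
$P '[[[-0.2,0,0],[0,0,0],0],[[-0.2,0,0],[0,0,0],0],[[0,0,0],[0,0,0],0]]'
python3 - <<'E'
from h import *
st()
p=optics.snapshot("side"); find(p,"case_a");find(p,"case_a_head")
E
```

```text
clock: 34.3
eef_pos: [544.6, -79.2, 96.9]
orientation: [[-1.0, -0.022, -0.003], [-0.022, 1.0, 0.001], [0.003, 0.001, -1.0]]
force: [-1.0, 0.6, 0.3]
width: 0.004
clock: 34.6
eef_pos: [566.2, -79.4, 98.4]
orientation: [[-1.0, -0.022, 0.001], [-0.022, 1.0, -0.0], [-0.001, -0.0, -1.0]]
force: [-0.1, -0.1, -0.2]
width: -0.001
34.6 pos [566.2, -79.4, 98.4] R [[-1.0, -0.022, 0.001], [-0.022, 1.0, -0.0], [-0.001, -0.0, -1.0]] F [-0.1, -0.1, -0.2] w -0.001 q [-16.0, 21.7, -11.2, 57.0, 0.0, -17.3]
22 case_a [([553.0, 63.0, 43.0], 0.87), ([511.0, -83.0, 25.0], 0.71)]
22 case_a_head [([673.0, 68.0, 41.0], 0.71), ([410.0, 177.0, 1.0], 0.2)]
```

```bash
P="python3 -m pendant"
$P '[[[0,0,-0.8],[0,0,0],0],[[0.4,0,-0.2],[0,0,0],0],[[0.8,0,0],[0,0,0],0],[[0.8,0,0],[0,0,0],0],[[0.4,0,0.4],[0,0,0],0]]'
$P '[[[0,-0.02,0.9],[0,0,0],0],[[0,0,0.8],[0,0,0],0],[[0,0,0.15],[0,0,0],0],[[0,0,0],[0,0,0],0]]'
$P '[[[-0.3,0,0],[0,0,0],0],[[-0.3,0,0],[0,0,0],0],[[-0.1,0,0],[0,0,0],0],[[0,0,0],[0,0,0],0]]'
$P '[[[-0.1,0,-0.08],[0,0,0],0],[[-0.1,0,-0.08],[0,0,0],0],[[0,0,0],[0,0,0],0]]'
python3 - <<'E'
from h import *
st()
p=optics.snapshot("side"); find(p,"case_a");find(p,"case_a_head")
E
```

```text
clock: 35.25
eef_pos: [443.2, -81.9, 130.1]
orientation: [[-1.0, -0.022, 0.002], [-0.022, 1.0, -0.001], [-0.002, -0.001, -1.0]]
force: [0.8, -0.1, -0.3]
width: 0.0
clock: 35.65
eef_pos: [443.6, -82.4, 35.2]
orientation: [[-1.0, -0.022, -0.003], [-0.022, 1.0, 0.001], [0.003, 0.001, -1.0]]
force: [0.3, -0.8, -0.3]
width: -0.002
clock: 36.05
eef_pos: [481.9, -82.5, 37.4]
orientation: [[-1.0, -0.023, 0.003], [-0.023, 1.0, -0.001], [-0.003, -0.001, -1.0]]
force: [-0.3, 0.5, -0.9]
width: 0.003
clock: 36.35
eef_pos: [491.3, -82.1, 44.8]
orientation: [[-1.0, -0.022, 0.002], [-0.022, 1.0, -0.001], [-0.002, -0.001, -1.0]]
force: [-0.8, 0.5, 0.2]
width: 0.003
36.35 pos [491.3, -82.1, 44.8] R [[-1.0, -0.022, 0.002], [-0.022, 1.0, -0.001], [-0.002, -0.001, -1.0]] F [-0.8, 0.5, 0.2] w 0.003 q [-18.7, 17.5, -26.1, 46.3, 0.0, -20.0]
23 case_a [([552.0, 65.0, 40.0], 0.95), ([517.0, -82.0, 33.0], 0.65)]
23 case_a_head [([675.0, 69.0, 43.0], 0.61)]
```

It moves freely this time. Continuing.

```bash
P="python3 -m pendant"
$P '[[[-0.1,0,-0.08],[0,0,0],0],[[-0.1,0,-0.06],[0,0,0],0],[[0,0,0],[0,0,0],0]]'
$P '[[[-0.1,0,0],[0,0,0],0],[[-0.1,0,0],[0,0,0],0],[[0,0,0],[0,0,0],0]]'
python3 - <<'E'
from h import *
go(546,-83,45,91.35)
p=optics.snapshot("side"); find(p,"case_a");find(p,"case_a_head")
E
```

```text
clock: 36.8
eef_pos: [501.6, -81.9, 51.4]
orientation: [[-1.0, -0.022, 0.002], [-0.022, 1.0, -0.0], [-0.002, -0.001, -1.0]]
force: [1.1, 0.0, -0.0]
width: -0.001
clock: 37.1
eef_pos: [511.0, -81.5, 50.8]
orientation: [[-1.0, -0.022, 0.001], [-0.022, 1.0, -0.0], [-0.001, -0.0, -1.0]]
force: [0.3, -0.5, 0.8]
width: 0.003
37.1 pos [511.0, -81.5, 50.8] R [[-1.0, -0.022, 0.001], [-0.022, 1.0, -0.0], [-0.001, -0.0, -1.0]] F [0.3, -0.5, 0.8] w 0.003 q [-18.0, 19.0, -22.9, 48.1, 0.0, -19.2]
yaw 91.3 shift now [-0.7, -0.04, 0.12] after turn [-0.7, -0.05, 0.12] turn -0.1 tilt axis fix [-0.01, 0.04, 0.0]
24 case_a [([553.0, 67.0, 43.0], 0.62), ([522.0, -83.0, 39.0], 0.57)]
24 case_a_head [([676.0, 67.0, 44.0], 0.61)]
```

```bash
P="python3 -m pendant"
$P '[[[-0.12,-0.02,0],[0,0,0],0],[[-0.14,0,0.05],[0,0,0],0],[[-0.15,0,0.05],[0,0,0],0],[[-0.15,0,0],[0,0,0],0],[[-0.14,0,0],[0,0,0],0]]'
$P '[[[0,0,0],[0,0,0],0],[[0.6,0,0],[0,0,0],0],[[0,0,-0.9],[0,0,0],0],[[0,0,-0.9],[0,0,0],0],[[0.7,0,-0.9],[0,0,0],0]]'
python3 - <<'E'
from h import *
p=optics.snapshot("side")
for n in("case_a","case_a_head"): find(p,n)
t=optics.snapshot("top"); find(t,"case_a"); find(t,"case_a_head")
n=400
cv2.imwrite("pics/r9.png",np.hstack([rect(p,(620,-10),72,200,n),rect(t,(620,-10),72,200,n)]))
go(594,240,215,1)
E
```

```text
clock: 37.75
eef_pos: [545.9, -81.6, 45.4]
orientation: [[-1.0, -0.022, -0.0], [-0.022, 1.0, 0.0], [0.0, 0.0, -1.0]]
force: [-1.3, -0.1, -1.0]
width: -0.0
clock: 38.25
eef_pos: [487.4, -83.7, 177.5]
orientation: [[-1.0, -0.023, 0.005], [-0.023, 1.0, -0.001], [-0.005, -0.001, -1.0]]
force: [1.3, -0.6, 0.1]
width: -0.002
25 case_a [([563.0, -83.0, 38.0], 0.7), ([672.0, 66.0, 42.0], 0.7), ([556.0, 61.0, 43.0], 0.59)]
25 case_a_head [([675.0, 70.0, 42.0], 0.77)]
26 case_a [([557.0, -82.0, 41.0], 0.91), ([553.0, 70.0, 44.0], 0.75)]
26 case_a_head [([677.0, 70.0, 44.0], 0.83)]
38.55 pos [484.5, -82.9, 174.4] R [[-1.0, -0.022, -0.0], [-0.022, 1.0, 0.0], [0.0, 0.0, -1.0]] F [-0.6, 0.4, -0.2] w -0.001 q [-19.1, 10.3, -15.6, 64.2, 0.0, -20.3]
yaw 91.3 shift now [-2.33, 6.41, -0.81] after turn [-6.42, -2.3, -0.81] turn -89.7 tilt axis fix [0.02, -0.02, 0.0]
```

View pics/r9.png

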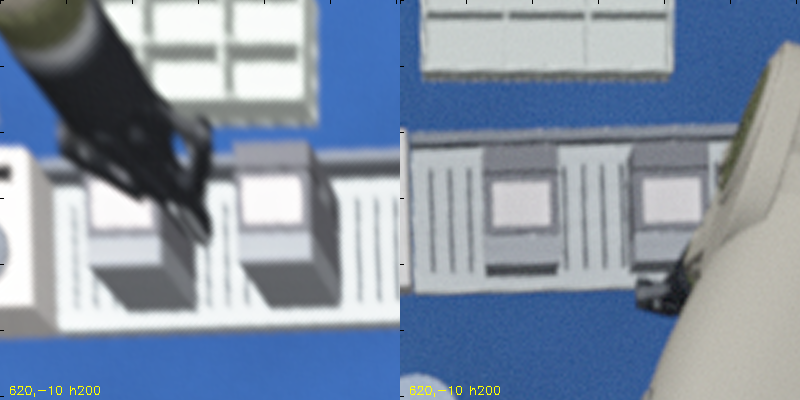

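Rectified views (12 viewed): both cases lie flat on the plate, feet at about x = 555, behind the front edge at 545. Next I'll move over to the dial and confirm that no third case was hidden by the arm.

```bash
P="python3 -m pendant"
$P '[[[-0.26,0.71,-0.09],[0,0,0],1],[[-0.26,0.71,-0.09],[0,0,0],1],[[-0.26,0.71,-0.09],[0,0,0],1],[[-0.26,0.71,-0.09],[0,0,0],1],[[-0.26,0.71,-0.09],[0,0,0],1]]'
$P '[[[-0.26,0.71,-0.09],[0,0,0],1],[[-0.26,0.71,-0.09],[0,0,0],1],[[-0.26,0.71,-0.09],[0,0,0],1],[[-0.26,0.71,-0.09],[0,0,0],1],[[0,0,0],[0,0,0],1]]'
python3 - <<'E'
from h import *
go(593.5,239.5,72,91.35)
p=optics.snapshot("wrist"); find(p,"dial_grip")
t=optics.snapshot("top"); find(t,"case_a")
s=optics.snapshot("side"); find(s,"case_a"); find(s,"case_a_head")
a=lambda im,w:cv2.resize(im,(w,w*400//640),interpolation=3)
cv2.imwrite("pics/c10.png",np.vstack([np.hstack([a(t["frame"],400),a(s["frame"],400)]),np.hstack([a(p["frame"],400),a(p["frame"][100:300,160:480],400)])]))
E
```

```text
clock: 39.05
eef_pos: [545.5, 97.6, 195.7]
orientation: [[-1.0, -0.022, -0.003], [-0.022, 1.0, 0.0], [0.003, 0.0, -1.0]]
force: [0.9, -0.8, 0.5]
width: 0.851
clock: 39.55
eef_pos: [595.2, 243.4, 213.0]
orientation: [[-1.0, -0.027, -0.002], [-0.027, 1.0, 0.001], [0.002, 0.001, -1.0]]
force: [0.7, 0.1, -0.1]
width: 1.0
39.55 pos [595.2, 243.4, 213.0] R [[-1.0, -0.027, -0.002], [-0.027, 1.0, 0.001], [0.002, 0.001, -1.0]] F [0.7, 0.1, -0.1] w 1.0 q [15.1, 26.1, 12.1, 76.1, 0.1, 13.5]
yaw 91.5 shift now [0.03, -0.08, 2.82] after turn [0.03, -0.08, 2.82] turn 0.2 tilt axis fix [0.05, -0.1, 0.0]
27 dial_grip [([589.0, 244.0, 85.0], 0.93)]
28 case_a [([551.0, 70.0, 45.0], 0.88), ([553.0, -85.0, 43.0], 0.64), ([675.0, 70.0, 47.0], 0.53)]
29 case_a [([554.0, 66.0, 42.0], 0.89), ([559.0, -82.0, 40.0], 0.87)]
29 case_a_head [([674.0, 71.0, 40.0], 0.78), ([410.0, 173.0, 0.0], 0.59)]
```

View pics/c10.png

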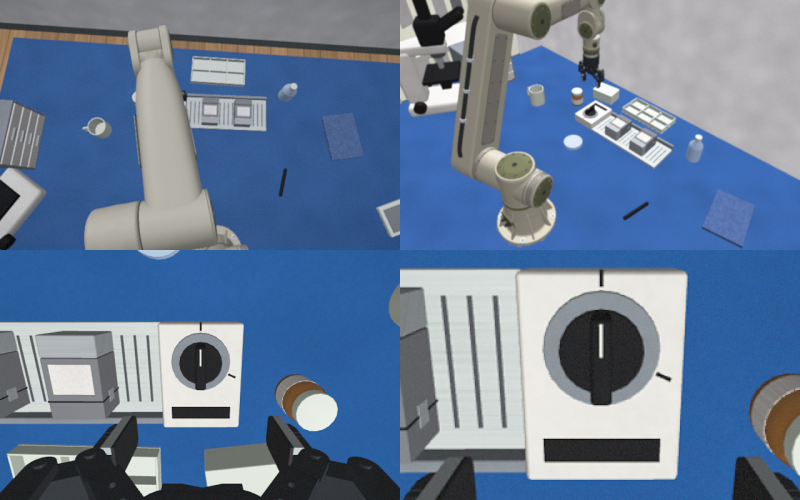

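Composite (13 viewed): no third case anywhere; both cases are on the plate and the dial mark points to the off tick. Gripping the dial and turning it clockwise.

```bash
P="python3 -m pendant"
$P '[[[0.03,-0.08,0.8],[0,0,0],1],[[0,0,0.8],[0,0,0],1],[[0,0,0.7],[0,0,0],1],[[0,0,0.4],[0,0,0],1],[[0,0,0.12],[0,0,0],1]]'
$P '[[[0,0,0],[0,0,0],0],[[0,0,0],[0,0,0],0],[[0,0,0],[0,0,0],0],[[0,0,0],[0,0,0],0],[[0,0,0],[0,0,0],0]]'
$P '[[[0,0,0],[0,0,8],0],[[0,0,0],[0,0,8],0],[[0,0,0],[0,0,8],0],[[0,0,0],[0,0,8],0],[[0,0,0],[0,0,8],0]]'
$P '[[[0,0,0],[0,0,8],0],[[0,0,0],[0,0,8],0],[[0,0,0],[0,0,8],0],[[0,0,0],[0,0,8],0],[[0,0,0],[0,0,8],0]]'
$P '[[[0,0,0],[0,0,8],0],[[0,0,0],[0,0,8],0],[[0,0,0],[0,0,8],0],[[0,0,0],[0,0,8],0],[[0,0,0],[0,0,4],0]]'
$P '[[[0,0,0],[0,0,2],0],[[0,0,0],[0,0,0],0],[[0,0,0],[0,0,0],0]]'
python3 - <<'E'
from h import *
st(); print(sensors.get_state()["ft_torque"])
E
```

```text
clock: 40.4
eef_pos: [590.9, 233.5, 72.1]
orientation: [[-1.0, -0.021, -0.005], [-0.021, 1.0, -0.001], [0.005, -0.001, -1.0]]
force: [0.3, 0.6, 0.7]
width: 0.999
clock: 40.9
eef_pos: [593.9, 240.6, 76.9]
orientation: [[-1.0, -0.025, 0.003], [-0.025, 1.0, 0.013], [-0.003, 0.013, -1.0]]
force: [-1.0, 20.9, 10.1]
width: 0.149
clock: 41.4
eef_pos: [593.3, 239.3, 76.9]
orientation: [[-0.779, 0.628, 0.002], [0.628, 0.778, 0.008], [0.003, 0.007, -1.0]]
force: [-3.0, 11.3, 6.4]
width: 0.143
clock: 41.9
eef_pos: [591.9, 238.6, 76.9]
orientation: [[-0.193, 0.981, -0.0], [0.981, 0.193, 0.006], [0.006, 0.001, -1.0]]
force: [-7.1, 9.3, 9.3]
width: 0.141
clock: 42.4
eef_pos: [590.6, 238.8, 76.9]
orientation: [[0.419, 0.908, -0.003], [0.908, -0.419, 0.007], [0.005, -0.005, -1.0]]
force: [-8.7, 8.9, 10.6]
width: 0.142
clock: 42.7
eef_pos: [590.6, 238.8, 76.9]
orientation: [[0.444, 0.896, -0.002], [0.896, -0.444, 0.006], [0.005, -0.005, -1.0]]
force: [-8.7, 8.2, 10.5]
width: 0.146
42.7 pos [590.6, 238.8, 76.9] R [[0.444, 0.896, -0.002], [0.896, -0.444, 0.006], [0.005, -0.005, -1.0]] F [-8.7, 8.2, 10.5] w 0.146 q [14.6, 29.4, -2.3, 58.4, 0.4, 131.0]
[1.78643678 1.95258633 1.33853807]
```

```bash
P="python3 -m pendant"
$P '[[[0,0,0],[0,0,3],0],[[0,0,0],[0,0,0],0],[[0,0,0],[0,0,0],0],[[0,0,0],[0,0,0],0]]'
python3 -c 'from h import *; st(); print(sensors.get_state()["ft_torque"])'
$P '[[[0,0,0],[0,0,0],1],[[0,0,0],[0,0,0],1],[[0,0,0],[0,0,0],1],[[0,0,0],[0,0,0],1]]'
$P '[[[0,0,-0.5],[0,0,0],1],[[0,0,-0.9],[0,0,0],1],[[0,0,-0.9],[0,0,0],1],[[0,0,-0.7],[0,0,0],1],[[0,0,0],[0,0,0],1]]'
python3 - <<'E'
from h import *
p=optics.snapshot("wrist"); find(p,"dial_grip")
s=optics.snapshot("side"); find(s,"case_a"); find(s,"case_a_head"); st()
for n in ("amber_jar","wash_bottle","petri_dish","marker_pen","mug"): find(s,n,1)
r=rect(p,(593,240),89,60,380)
cv2.imwrite("pics/c11.png",np.hstack([r,cv2.resize(s["frame"][90:290,180:480],(420,280)).copy() if 0 else cv2.copyMakeBorder(cv2.resize(s["frame"][90:290,180:480],(420,280),interpolation=2),0,100,0,0,0)]))
E
```

```text
clock: 43.1
eef_pos: [590.6, 238.8, 77.0]
orientation: [[0.489, 0.872, -0.002], [0.872, -0.489, 0.006], [0.004, -0.005, -1.0]]
force: [-8.9, 8.1, 10.8]
width: 0.143
43.1 pos [590.6, 238.8, 77.0] R [[0.489, 0.872, -0.002], [0.872, -0.489, 0.006], [0.004, -0.005, -1.0]] F [-8.9, 8.1, 10.8] w 0.143 q [14.6, 29.4, -2.3, 58.4, 0.4, 133.9]
[1.78688458 1.8579233  2.11206825]
clock: 43.5
eef_pos: [593.4, 234.7, 74.8]
orientation: [[0.497, 0.868, 0.0], [0.868, -0.497, 0.0], [0.0, 0.0, -1.0]]
force: [0.6, 0.4, -0.2]
width: 0.814
clock: 44.0
eef_pos: [596.1, 235.4, 231.3]
orientation: [[0.497, 0.868, 0.01], [0.868, -0.497, 0.003], [0.007, 0.008, -1.0]]
force: [0.9, 1.0, 0.4]
width: 1.003
30 dial_grip [([592.0, 245.0, 83.0], 0.61)]
31 case_a [([560.0, -83.0, 40.0], 0.87), ([554.0, 65.0, 43.0], 0.64)]
31 case_a_head [([673.0, 66.0, 42.0], 0.95), ([561.0, -83.0, 38.0], 0.29), ([556.0, 68.0, 41.0], 0.25)]
44.25 pos [592.1, 234.6, 222.8] R [[0.496, 0.868, -0.003], [0.868, -0.496, -0.001], [-0.002, -0.002, -1.0]] F [-0.7, -0.0, -0.3] w 1.0 q [14.4, 25.3, 12.3, 77.1, 0.0, 134.2]
31 amber_jar [([643.0, 400.0, -1.0], 0.78)]
31 wash_bottle [([730.0, -292.0, 0.0], 0.59)]
31 petri_dish [([408.0, 176.0, -1.0], 0.69)]
31 marker_pen [([319.0, -281.0, 4.0], 0.6)]
31 mug [([502.0, 567.0, 1.0], 0.84)]
```

View pics/c11.png

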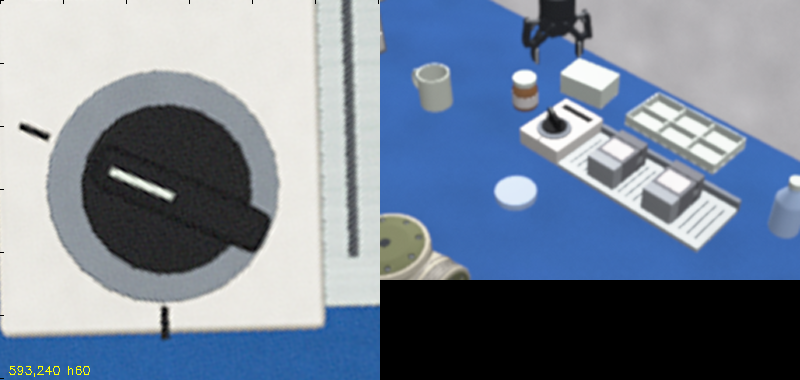

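View (14 viewed): the mark from (174,198) to (108,170) px points at the clockwise tick. That is about 114°, or 2.0 rad. Both cases lie flat, the bystanders are in place and the gripper is clear, so I'm handing in.

```bash
python3 -c 'from h import *; print(ticket.sign_off())'
```

```text
the job is handed in; nothing more can be done
None
```

The job is handed in at about 44 s of robot time, and my last checks suggest every condition is met; sign-off gave no verdict.

I turned the dial off, then carried the two cases present upright to the plate's front edge. Each was tipped over it by a high push and slid on flat; then I turned the dial fully clockwise.

**Last checks:**
- **Dial:** the mark points at the clockwise tick, about 114° (2.0 rad), and I felt the end stop at roughly 2 N m.
- **Cases:** both look flat on the plate, with foot centres about 10 mm inside the front edge at 40–43 mm height. No third case showed in any view.
- **Heads:** the last finder call placed only one head, at x 673 mm. I judged the other case's head from the picture and from an earlier overhead view.
- **Bystanders:** jar, bottle, dish, pen and mug are all within about 8 mm of where they were first measured, which is close to the finder's accuracy.
- **Gripper:** open and clear of everything.

**What went wrong on the way:**
- Both cases stopped leaning on the edge after the high push and needed a push at the foot.
- The first foot push on the second case jammed. The wrist force read 76 N back and 60 N up, about 98 N in all, against the 120 N limit. I backed off, tilted the case further and pushed again on a rising path, which worked with little force.

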